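# Put the flat radio batteries on charge

## Robot

A 6-joint arm with a two-finger parallel gripper is mounted at the origin on the work surface. World frame = base frame: x ahead of the robot, y to its left, z up, the work surface at z = 0. Lengths are in m, angles in rad, forces in N, time in s.
With the tool pointing down it reaches from about 0.275 to 0.85 m from the base axis. Payload 5.2 kg.
Tool frame: the origin (TCP) lies at the very end of the fingers, on their centre line; the grasp point (between the pads) lies behind it (bot.tcp_to_grasp is the z of the grasp point in the tool frame, in m); z points along the fingers, y is the line along which they close (so a half turn about z gives the same grasp; the last joint's range is limited). The gripper opens to 85 mm and grips with 20 to 120 N. Pads are 22 mm wide; open, the fingers measure 114 mm over their backs; the gripper's body (76 mm by 85 mm) begins 54 mm behind the grasp point. The pads swing forward as they close: fully open they stand 13 mm farther back than shut.
Start: joints at [-1.492, 0.259, 1.535, -0, 1.348, -0.203], TCP at [0.153, -0.528, 0.231] pointing down, gripper open.
Joint ranges: [-3.14, 3.14], [-0.91, 2.08], [0.19, 2.58], [-1.22, 4.36], [0.22, 2.71], [-3.12, 3.12]. Speed limits (rad/s): [2.57, 2.57, 3.14, 3.14, 3.14, 3.14].

## Interface

Orientations are given as a unit quaternion [w, x, y, z].
In Python, from plant import bot, get_image gives the robot as it stands. The module is installed in compiled form; this text tells all that it offers.
- The arm moves only by the tool play_rows, never from a script. Its argument "rows" is a list of rows, each an object with "slide": the shift along the tool's x, y, z scaled (see below), a list of three; "delta_rot": the turn, a rotation vector about the tool's x, y, z scaled (see below), a list of three; "hand": the closure, from -1 (fully open) to 1 (shut). In form: [{"slide": [tx, ty, tz], "delta_rot": [wx, wy, wz], "hand": hand}, ...]. A call has 1 to 5 rows; each row shifts and turns the commanded pose from where the row before left it, along the tool's axes as they then stand; what a row does not reach is not made up. The controller multiplies each number of a shift by 20 mm and each number of a turn by 0.12 rad. A row lasts 1/12 s, in which the tool goes at most 41.7 mm and 7.16 degrees, less where a joint would pass 70% of its speed; a pose out of reach is approached as far as the arm can. A call with a number of a shift or a turn outside -1 to 1 is refused whole. A call with a gripper value outside its range is refused whole. The fingers move at their own pace and stop on an object; the grip force is fixed at half the most. Time passes only in rows, so rows that do not move let the fingers close. It gives the time, the measured TCP pose, the force, the opening and the grip force at its end, in the units of the state.
- bot.observe(): the state, without advancing time (a new reading comes with each control period).
- get_image(name): name is "scene" or "top" or "wrist"; returns a dict with "color" (420x560x3 uint8, blue, green, red), "fov_y" (degrees; the focal length in pixels is half the picture's height over the tangent of half this angle, whatever the lens; pixels are square), "cx", "cy" (the principal point, pixels), "k1" (the pictures are not rectified: a ray, as slopes to the right and down, at radius r is drawn at 1 + k1 r^2 times it, then the intrinsics apply), "world_from_camera" (4x4, takes a point from camera to world coordinates); the wrist camera has in their place "tool_from_camera" (4x4, takes a point from camera to tool coordinates, whose origin is the TCP and whose axes are the flange's). Camera axes: x right, y down, z forward; pixel columns grow to the right and rows downward; lengths in m; the calibration is good to about 2 mm. A picture is of the moment at which its call begins: read the wrist's pose just before it. There is no depth.
- bot.hand_in(): hands the job in; it is judged then, once.
The state is a dict: "clock": time; "joints": joint angles; "qd": joint speeds; "joint_torque": joint torques, N m; "tcp_pos": TCP position; "tcp_rot": TCP orientation; "force": force on the tool from outside, world axes, zero at the start; "wrist_torque": the same for the moment, N m; "opening": finger opening in m; "gripper_force": force on a finger pad.
Only numpy, scipy, OpenCV 4.12 (cv2) and the standard library are available. Lean on these libraries where they do the work, as an engineer would, in place of code of your own. Each camera call takes 0.05 s, during which the arm holds its last target. There are 200 camera calls.

## Task

Put the two flat radio batteries from the cork mat on charge: stand each one upright in an empty bay of the gang charger, one per bay, lowered in rather than dropped and fully home, with its contacts towards the rear of the charger, and switch the charger on at its rocker. Leave the battery that is already charging in its bay, and do not disturb the mug or the hand-held radio.

Things in the scene. Friction and masses are not known exactly. Their poses are not given: they have to be found in the camera images.
- charger: White gang charger, 100 mm deep (x) and 284 mm long (y), deck 52 mm above the desk. Origin: centre of its underside. +x to its rear, where a black rail runs along the edge; z up. Three bays stand in a row along y, 66 mm apart, their order varying from start to start; the rocker switch is on the deck at the -y end of the row. It stands left or right of the mug, the cork mat on the other side.
- flat_1_mid (a point): Centre (half-way up) of a flat battery: black pack standing on the 3 mm cork mat, 92 mm tall (z up), 24 mm thick along its x, 54 mm wide along its y, 0.13 to 0.24 kg. The outer 6 mm of thickness on its -x side (ribs, pale rating plate) is only 42 mm wide, so it enters a bay one way round only. Brass contacts are low on its flat +x face.
- flat_2_mid (a point): Centre (half-way up) of the second flat battery, identical to the first, also standing on the cork mat.
- charging_mid (a point): Centre of an identical battery, already charging in bay_c; its top is 108 mm above the desk.
- bay_a_floor (a point): Centre of the pocket floor of an empty bay, 16 mm above the desk, charger's axes (+x to the rear; contact springs on the rear wall). Pocket 36 mm deep, battery's outline plus 2 mm clearance all round, with a 4 mm lead-in slope in the top 8 mm. A battery that is home has its x along the bay's x, its centre 46 mm above this point, and stands 56 mm proud of the deck.
- bay_b_floor (a point): Centre of the pocket floor of the other empty bay, identical to bay_a.
- bay_c_floor (a point): Centre of the pocket floor of the bay that holds the charging battery.
- switch_mid (a point): On the axis of the power rocker, 56 mm above the desk; fixed to the charger, same axes. The black rocker, 36 mm long (x) by 22 mm wide (y), is a shallow V that rocks about y. Off: the top of its rear half rises from 3 mm above this point to 9 mm at its rear end. Press 10 to 16 mm behind the axis (+x), with about 3 N, until that half lies level, 3 mm above this point; it stays.
- power (a joint): Angle of the power rocker: 0 off (rear end up), 0.35 rad on (rear end pressed fully down).
- mug: White ceramic mug standing between charger and mat, towards the robot; 74 mm across, 88 mm tall. Origin: centre of its underside. Leave it alone.
- handheld: Black hand-held radio lying on its back on the desk beyond the charger and mat; case 108 x 56 x 34 mm, stub antenna along its +x. Origin: under the centre of its case. Leave it alone.
There are look-alikes about, which are no part of the job. Leave any orange look-alike of the part that bears flat_1_mid alone. What is shaped like the part that bears flat_2_mid but pink is not meant.

How it is judged:
By the outcome, as a careful person would: the job done as asked, in the order asked, and still so for the second after the job is handed in, with the robot touching nothing.
It also fails if it takes over 67 s, if anything falls off the work surface, if the arm or the gripper's body presses on something with over 40 N, if the wrist force passes 120 N, or if a joint passes its speed limit or range.

## Working session

There is one attempt and no reset: what is moved stays moved. The work goes in short steps, Python scripts to look and compute and a tool call to move; the robot and the scene stay as the last step left them, time stands still between calls to the robot, and variables do not carry over. Pictures are saved under pics/ and viewed, at most 10 in all, crops included, and the job is handed in when it is done.

Besides the shell and the picture viewer there is one more tool, called after "Call:" in YAML: its name, and indented under it one key for each argument. play_rows: Moves the arm, as the interface text tells. Shifts and turns lie within -1 to 1; 1 stands for 20 mm of shift or 0.12 rad of turn. Its arguments: {"type":"object","properties":{"rows":{"type":"array"}},"required":["rows"]}

```bash
mkdir -p pics; cat > h.py <<'E'
import numpy as np, cv2
from plant import bot, get_image
from scipy.spatial.transform import Rotation as R
def T_tool(s):
    q=s["tcp_rot"]; T=np.eye(4); T[:3,:3]=R.from_quat([q[1],q[2],q[3],q[0]]).as_matrix(); T[:3,3]=s["tcp_pos"]; return T
def grab(n):
    s=bot.observe(); im=get_image(n)
    im["T"]=im["world_from_camera"] if n!="wrist" else T_tool(s)@np.array(im["tool_from_camera"])
    im["T"]=np.array(im["T"]); im["f"]=210/np.tan(np.radians(im["fov_y"])/2); return im
def ray(im,u,v):
    d=np.array([(u-im["cx"])/im["f"],(v-im["cy"])/im["f"]]); r=np.linalg.norm(d); x=r
    for _ in range(30): x=r/(1+im["k1"]*x*x)
    d=d*(x/r if r>0 else 1); D=im["T"][:3,:3]@np.array([d[0],d[1],1]); return im["T"][:3,3],D
def at(im,u,v,z):
    o,D=ray(im,u,v); return o+D*(z-o[2])/D[2]
def proj(im,P):
    P=np.atleast_2d(P); c=(P-im["T"][:3,3])@im["T"][:3,:3]; d=c[:,:2]/c[:,2:]; r2=(d**2).sum(1,keepdims=True)
    return d*(1+im["k1"]*r2)*im["f"]+[im["cx"],im["cy"]]
E
python3 - <<'E'
from h import *
import pickle
for n in("top","scene","wrist"):
    im=grab(n); pickle.dump(im,open(n+"0.pkl","wb"))
    c=cv2.resize(im["color"],(800,600),interpolation=cv2.INTER_CUBIC) if n!="wrist" else im["color"]
    cv2.imwrite(f"pics/{n}0.png",c); print(n,im["fov_y"],im["k1"],im["T"].round(3).tolist())
print(bot.observe(),bot.tcp_to_grasp)
E
```

```text
top 43.2327481516696 -0.20305859489219177 [[-0.01, -0.996, 0.094, 0.476], [-1.0, 0.009, -0.005, -0.052], [0.004, -0.094, -0.996, 1.256], [0.0, 0.0, 0.0, 1.0]]
scene 54.35684141981734 -0.11489097744779787 [[0.611, 0.546, -0.574, 1.116], [0.792, -0.418, 0.446, -0.461], [0.003, -0.727, -0.687, 0.715], [0.0, 0.0, 0.0, 1.0]]
wrist 59.92749578724689 -0.055024043524959154 [[0.278, -0.907, -0.316, 0.234], [-0.961, -0.263, -0.09, -0.503], [-0.001, 0.328, -0.945, 0.374], [0.0, 0.0, 0.0, 1.0]]
{'clock': 0.15, 'joints': array([-1.49178560e+00,  2.59186379e-01,  1.53578823e+00,  2.06648621e-07,
        1.34802632e+00, -2.02780788e-01]), 'qd': array([ 0.00108014, -0.00224003, -0.0020524 , -0.00019358,  0.00090361,
       -0.0004501 ]), 'joint_torque': array([ 1.29484491e-03, -4.46385777e+01, -2.90818459e+01, -4.15064151e-04,
        8.01706949e-03, -4.75670873e-06]), 'tcp_pos': array([ 0.1529436 , -0.52790006,  0.23067732]), 'tcp_rot': array([-7.02787199e-04,  9.90090360e-01,  1.40429995e-01,  4.36485615e-05]), 'force': array([-0.23894686, -0.16989099,  0.52483006]), 'wrist_torque': array([-0.04789249, -0.00992752,  0.00103365]), 'gripper_force': 0.0, 'opening': 0.08536196179052961} -0.0187
```

View pics/top0.png

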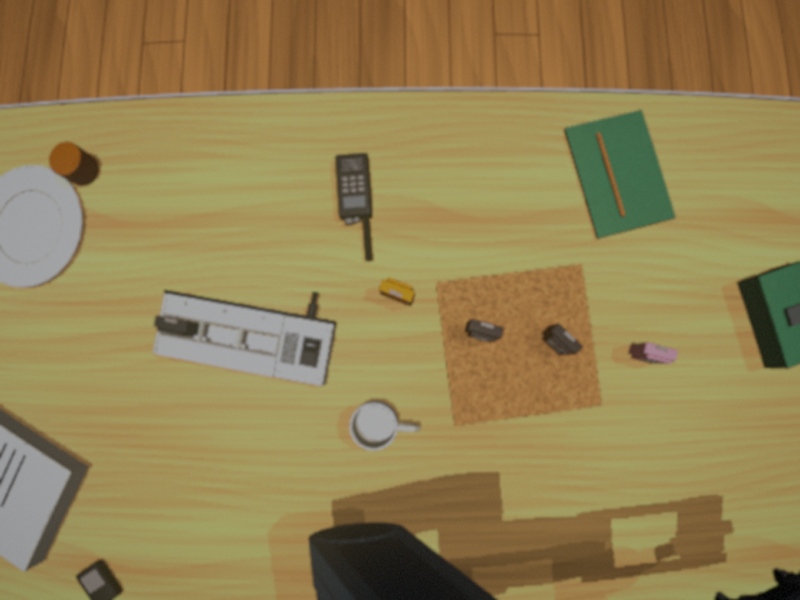

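View pics/scene0.png

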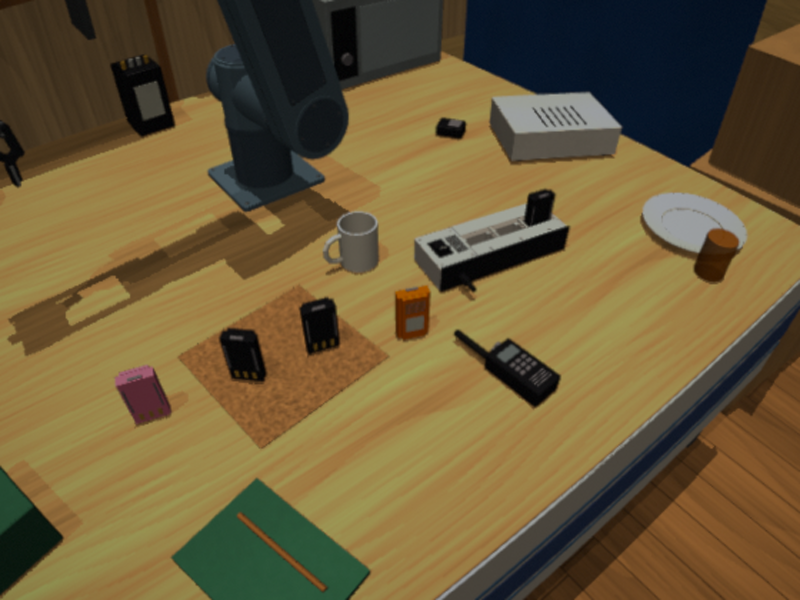

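Candidates for a flat battery (800×600 top view):
- Black packs on the mat at (485,330) and (562,340).
- Orange look-alike at (397,291) and pink look-alike at (653,352).
- Charging pack in the charger at (178,325), and a black pack far behind the robot in the scene view at (143,95).

I choose the two black ones on the mat. In the scene view at (240,355) and (320,325) their brass contacts face +x. I'll check this in close crops.

```bash
python3 - <<'E'
import pickle,cv2,numpy as np
t=pickle.load(open("top0.pkl","rb"))["color"];s=pickle.load(open("scene0.pkl","rb"))["color"]
def crop(im,u,v,w,h,k):
    c=cv2.resize(im[v:v+h,u:u+w],None,fx=k,fy=k,interpolation=cv2.INTER_CUBIC); return cv2.convertScaleAbs(c,alpha=1.5,beta=15)
# top charger u100-240,v195-275 ; top batts u315-415 v215-255 ; scene batts u150-250 v200-275; scene charger u285-405 v130-205
A=np.zeros((600,800,3),np.uint8)
for im,u,v,w,h,x,y in((t,105,198,133,75,0,0),(t,320,215,100,50,400+0,0),(s,285,130,120,75,0,300),(s,150,203,100,70,400,300)):
    k=3 if w>110 else 4
    c=crop(im,u,v,w,h,k); A[y:y+c.shape[0],x:x+c.shape[1]]=c[:600-y,:800-x]
cv2.imwrite("pics/mos.png",A)
E
```

```text
(no output)
```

View pics/mos.png

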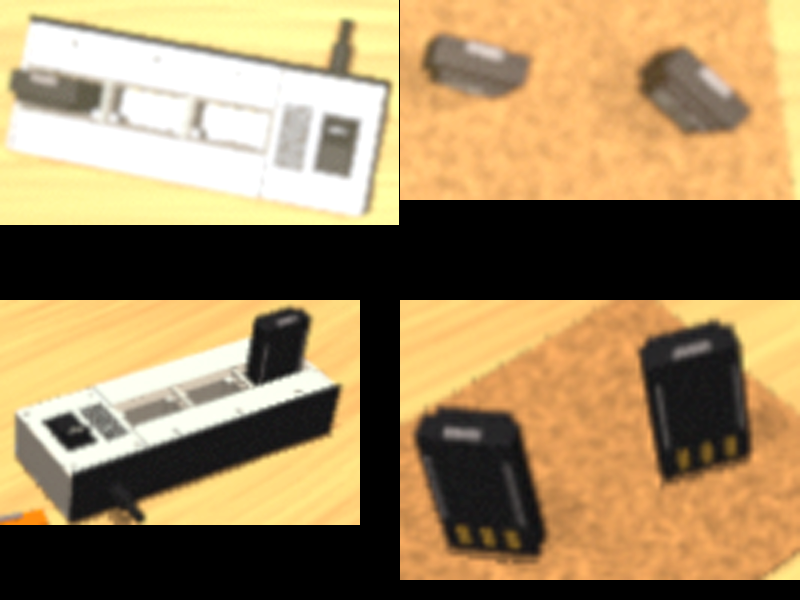

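```bash
python3 - <<'E'
from h import *
import pickle
t=pickle.load(open("top0.pkl","rb"));s=pickle.load(open("scene0.pkl","rb"))
P=[at(t,105+x/3,198+y/3,.052) for x,y in((30,18),(390,82),(367,213),(8,150))]
print("charger",np.round(P,3)[:,:2].tolist(),np.mean(P,0).round(3))
P=[at(s,285+x/3,130+(y-300)/3,.052) for x,y in((340,385),(70,475),(17,408))]
print("scene",np.round(P,3)[:,:2].tolist())
for n,pts in(("A",((642,345),(658,362),(742,347),(722,322))),("B",((420,408),(430,440),(520,440),(510,412)))):
    P=[at(s,150+(x-400)/4,203+(y-300)/4,.095) for x,y in pts]; print(n,np.round(P,3)[:,:2].tolist(),np.mean(P,0).round(3))
print("mug",at(t,375*.7,420*.7,.088), at(t,420*.7,427*.7,.05))
print("orange",at(t,397*.7,290*.7,.08),"pink",at(t,653*.7,352*.7,.08))
E
```

```text
charger [[0.596, 0.344], [0.545, 0.062], [0.446, 0.08], [0.494, 0.361]] [0.52  0.212 0.052]
scene [[0.596, 0.347], [0.542, 0.067], [0.444, 0.089]]
A [[0.516, -0.193], [0.533, -0.193], [0.551, -0.151], [0.527, -0.149]] [ 0.532 -0.172  0.095]
B [[0.486, -0.312], [0.51, -0.318], [0.539, -0.28], [0.517, -0.275]] [ 0.513 -0.296  0.095]
mug [ 0.39146708 -0.00110222  0.088     ] [ 0.37702053 -0.07061725  0.05      ]
orange [ 0.59237347 -0.03644252  0.08      ] pink [ 0.48992258 -0.44139252  0.08      ]
```

Call:
play_rows:
  rows:
    - {"slide":[1,-0.41,-0.5],"delta_rot":[0,0,0],"hand":-1}
    - {"slide":[1,-0.41,-0.5],"delta_rot":[0,0,0],"hand":-1}
    - {"slide":[1,-0.41,-0.5],"delta_rot":[0,0,0],"hand":-1}
    - {"slide":[1,-0.41,-0.5],"delta_rot":[0,0,0],"hand":-1}
    - {"slide":[1,-0.41,-0.5],"delta_rot":[0,0,0],"hand":-1}

```text
clock: 0.57
tcp_pos: [0.2382, -0.4602, 0.2814]
tcp_rot: [-0.0, 0.99, 0.14, -0.0]
force: [1.0, -0.3, -0.1]
opening: 0.086
gripper_force: 0.0
```

Call:
play_rows:
  rows:
    - {"slide":[1,-0.41,0],"delta_rot":[0,0,0],"hand":-1}
    - {"slide":[1,-0.41,0],"delta_rot":[0,0,0],"hand":-1}
    - {"slide":[1,-0.41,0],"delta_rot":[0,0,0],"hand":-1}
    - {"slide":[1,-0.41,0],"delta_rot":[0,0,0],"hand":-1}
    - {"slide":[1,-0.41,0],"delta_rot":[0,0,0],"hand":-1}

```text
clock: 0.98
tcp_pos: [0.3229, -0.393, 0.2811]
tcp_rot: [-0.0, 0.99, 0.14, -0.0]
force: [0.7, 1.1, 1.1]
opening: 0.0855
gripper_force: 0.0
```

Call:
play_rows:
  rows:
    - {"slide":[1,-0.41,0],"delta_rot":[0,0,0],"hand":-1}
    - {"slide":[1,-0.41,0],"delta_rot":[0,0,0],"hand":-1}
    - {"slide":[1,-0.41,0],"delta_rot":[0,0,0],"hand":-1}
    - {"slide":[1,-0.41,0],"delta_rot":[0,0,0],"hand":-1}
    - {"slide":[1,-0.41,0],"delta_rot":[0,0,0],"hand":-1}

```text
clock: 1.4
tcp_pos: [0.4075, -0.3258, 0.281]
tcp_rot: [-0.0, 0.99, 0.14, -0.0]
force: [-0.3, -0.4, 0.3]
opening: 0.0853
gripper_force: 0.0
```

Call:
play_rows:
  rows:
    - {"slide":[1,-0.41,0],"delta_rot":[0,0,0],"hand":-1}
    - {"slide":[1,-0.41,0],"delta_rot":[0,0,0],"hand":-1}
    - {"slide":[1,-0.41,0],"delta_rot":[0,0,0],"hand":-1}
    - {"slide":[1,-0.41,0],"delta_rot":[0,0,0],"hand":-1}
    - {"slide":[1,-0.41,0],"delta_rot":[0,0,0],"hand":-1}

```text
clock: 1.82
tcp_pos: [0.4922, -0.2586, 0.281]
tcp_rot: [-0.0, 0.99, 0.14, -0.0]
force: [0.2, 0.4, 0.1]
opening: 0.0853
gripper_force: 0.0
```

Call:
play_rows:
  rows:
    - {"slide":[0.5,-0.2,0],"delta_rot":[0,0,-1],"hand":-1}
    - {"slide":[0,0,0],"delta_rot":[0,0,-1],"hand":-1}
    - {"slide":[0,0,0],"delta_rot":[0,0,-1],"hand":-1}
    - {"slide":[0,0,0],"delta_rot":[0,0,-1],"hand":-1}
    - {"slide":[0,0,0],"delta_rot":[0,0,-1],"hand":-1}

```text
clock: 2.23
tcp_pos: [0.5, -0.2526, 0.2809]
tcp_rot: [-0.0, 0.903, 0.43, -0.0]
force: [0.1, -0.8, 0.1]
opening: 0.0861
gripper_force: 0.0
```

Call:
play_rows:
  rows:
    - {"slide":[0,0,0],"delta_rot":[0,0,-1],"hand":-1}
    - {"slide":[0,0,0],"delta_rot":[0,0,-1],"hand":-1}
    - {"slide":[0,0,0],"delta_rot":[0,0,-0.5],"hand":-1}
    - {"slide":[0,0,0],"delta_rot":[0,0,0],"hand":-1}
    - {"slide":[0,0,0],"delta_rot":[0,0,0],"hand":-1}

```text
clock: 2.65
tcp_pos: [0.5, -0.2528, 0.281]
tcp_rot: [-0.0, 0.831, 0.556, -0.0]
force: [-0.2, 0.4, 0.3]
opening: 0.0853
gripper_force: 0.0
```

```bash
python3 - <<'E'
from h import *
import pickle
im=grab("wrist"); pickle.dump(im,open("w1.pkl","wb")); print(T_tool(bot.observe()).round(4), bot.observe()["clock"])
cv2.imwrite("pics/w1.png",cv2.convertScaleAbs(cv2.resize(im["color"],(800,600),interpolation=cv2.INTER_CUBIC),alpha=1.6,beta=15))
E
```

```text
[[ 3.813e-01  9.245e-01 -4.000e-04  5.000e-01]
 [ 9.245e-01 -3.813e-01  3.000e-04 -2.528e-01]
 [ 1.000e-04 -5.000e-04 -1.000e+00  2.811e-01]
 [ 0.000e+00  0.000e+00  0.000e+00  1.000e+00]] 2.7
```

View pics/w1.png

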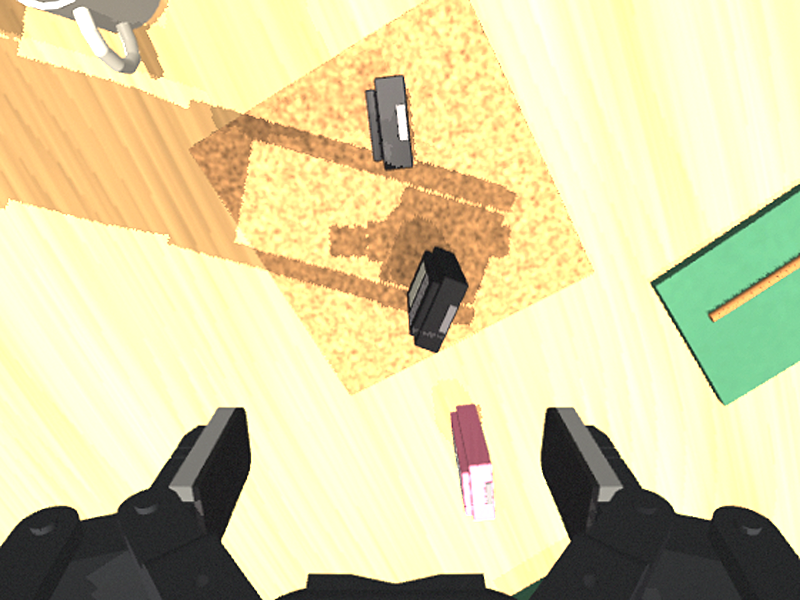

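The wrist view shows both packs on the mat, at (392,122) for A and (437,300) for B. Their labels sit on the far (+x) side and the narrow ribbed steps are on the robot side. The pink pack at (473,460) and the mug at (90,20) stay clear. I'll fit the silhouettes next.

```bash
cat >> h.py <<'E'
def battpts(x,y,yaw,z0,h=.092):
    o=np.array([(-.012,-.021),(-.006,-.021),(-.006,-.027),(.012,-.027),(.012,.027),(-.006,.027),(-.006,.021),(-.012,.021)])
    c,s=np.cos(yaw),np.sin(yaw); o=o@np.array([[c,s],[-s,c]])+[x,y]
    return np.vstack([np.c_[o,np.full(8,z0)],np.c_[o,np.full(8,z0+h)]])
def darkmask(im,sat=60,val=75):
    h=im["color"].astype(int); mx=h.max(2); mn=h.min(2); return ((mx-mn)<sat*mx/100)&(mx<val)
def sil(im,P,k=4):
    m=np.zeros((420*k,560*k),np.uint8); q=proj(im,P); n=len(P)//2
    for i in range(n):
        j=(i+1)%n; cv2.fillConvexPoly(m,cv2.convexHull(np.float32((q[[i,j,i+n,j+n]]+.5)*k-.5).round().astype(np.int32)),1)
    for a in(q[:n],q[n:]): cv2.fillPoly(m,[((a+.5)*k-.5).round().astype(np.int32)],1)
    return cv2.resize(m.astype(np.float32),(560,420),interpolation=cv2.INTER_AREA)
def fitbatt(ims,x0,z0,masks,win=40):
    from scipy.optimize import minimize
    def cost(p):
        c=0
        for im,M in zip(ims,masks):
            u,v=proj(im,[[x0[0],x0[1],z0+.046]])[0].astype(int); w=slice(max(v-win,0),v+win),slice(max(u-win,0),u+win)
            S=sil(im,battpts(*p,z0))[w]; m=M[w]; c+=1-np.minimum(S,m).sum()/np.maximum(S,m).sum()
        return c/len(ims)
    best=None
    for dy in(-.25,0,.25):
        p0=np.array(x0)+[0,0,dy]
        r=minimize(cost,p0,method="Nelder-Mead",options=dict(initial_simplex=[p0,p0+[.01,0,0],p0+[0,.01,0],p0+[0,0,.15]],xatol=1e-4,fatol=1e-4))
        if best is None or r.fun<best.fun: best=r
    return best.x,best.fun
E
python3 - <<'E'
from h import *
import pickle
I={n:pickle.load(open(f+".pkl","rb")) for n,f in(("w","w1"),("s","scene0"),("t","top0"))}
M={n:darkmask(im).astype(np.float32) for n,im in I.items()}
for n,im in I.items():
    for q in((.532,-.172,.05),(.513,-.296,.05)):
        u,v=proj(im,[q])[0].astype(int); print(n,u,v,im["color"][v,u],im["color"][v-40:v-36,u].tolist())
for name,x0 in(("A",(.532,-.172,-.25)),("B",(.513,-.296,-.65))):
    for c in("w","s","t","ws","wst"):
        x,f=fitbatt([I[k] for k in c],x0,.003,[M[k] for k in c]); print(name,c,x.round(4),round(f,3))
E
```

```text
w 276 86 [62 64 67] [[88, 146, 209], [91, 154, 220], [96, 159, 224], [95, 156, 223]]
w 303 204 [27 28 29] [[40, 66, 95], [40, 66, 95], [43, 72, 104], [48, 79, 113]]
s 224 228 [7 6 6] [[69, 125, 160], [72, 131, 161], [70, 129, 161], [68, 125, 161]]
s 171 248 [5 6 5] [[69, 127, 160], [71, 130, 161], [71, 130, 161], [70, 127, 160]]
t 337 230 [61 71 81] [[102, 163, 167], [98, 159, 167], [88, 146, 163], [79, 132, 157]]
t 391 237 [47 58 68] [[67, 116, 159], [68, 117, 161], [66, 117, 161], [70, 117, 161]]
A w [ 0.5285 -0.1711 -0.2839] 0.407
A s [ 0.525  -0.1705 -0.4306] 0.202
A t [ 0.5285 -0.1711 -0.0511] 0.768
A ws [ 0.5286 -0.1711 -0.2866] 0.314
A wst [ 0.5287 -0.171  -0.2807] 0.469
B w [ 0.5112 -0.296  -0.75  ] 0.142
B s [ 0.5069 -0.2967 -1.0577] 0.198
B t [ 0.5113 -0.2967 -0.5441] 0.572
B ws [ 0.5111 -0.2962 -0.7504] 0.192
B wst [ 0.5112 -0.2962 -0.7532] 0.323
```

```bash
python3 - <<'E'
from h import *
import pickle
I={n:pickle.load(open(f+".pkl","rb")) for n,f in(("w","w1"),("s","scene0"),("t","top0"))}
M={}
for n,im in I.items():
    d=darkmask(im,44,256).astype(np.uint8); M[n]=cv2.medianBlur(cv2.morphologyEx(d,cv2.MORPH_CLOSE,np.ones((5,5))),3).astype(np.float32)
for name,x0 in(("A",(.5286,-.171,-.28)),("B",(.511,-.296,-.75))):
    for c in("w","s","t","ws","wst"):
        x,f=fitbatt([I[k] for k in c],x0,.003,[M[k] for k in c],36); print(name,c,x.round(4),round(f,3))
E
```

```text
A w [ 0.5283 -0.1712 -0.2861] 0.05
A s [ 0.5218 -0.1705  0.3428] 0.168
A t [ 0.5284 -0.1741 -0.2047] 0.588
A ws [ 0.5283 -0.1713 -0.296 ] 0.135
A wst [ 0.5283 -0.1713 -0.2977] 0.287
B w [ 0.5106 -0.2975 -0.6924] 0.056
B s [ 0.5072 -0.2967 -1.1137] 0.183
B t [ 0.512  -0.2972 -0.6866] 0.699
B ws [ 0.5105 -0.297  -0.7178] 0.157
B wst [ 0.511  -0.2972 -0.6834] 0.339
```

Call:
play_rows:
  rows:
    - {"slide":[0,0,0.5],"delta_rot":[0,0,-0.88],"hand":-1}
    - {"slide":[1,0.05,0.5],"delta_rot":[0,0,0],"hand":-1}
    - {"slide":[1,0.05,0.5],"delta_rot":[0,0,0],"hand":-1}
    - {"slide":[1,0.05,0.5],"delta_rot":[0,0,0],"hand":-1}
    - {"slide":[1,0.05,0.5],"delta_rot":[0,0,0],"hand":-1}

```text
clock: 3.12
tcp_pos: [0.5264, -0.1766, 0.2308]
tcp_rot: [-0.0, 0.801, 0.599, -0.0]
force: [-1.0, -0.2, -0.8]
opening: 0.0851
gripper_force: 0.0
```

Call:
play_rows:
  rows:
    - {"slide":[0.31,0,1],"delta_rot":[0,0,0],"hand":-1}
    - {"slide":[0,0,1],"delta_rot":[0,0,0],"hand":-1}
    - {"slide":[0,0,1],"delta_rot":[0,0,0],"hand":-1}
    - {"slide":[0,0,0],"delta_rot":[0,0,0],"hand":-1}
    - {"slide":[0,0,0],"delta_rot":[0,0,0],"hand":-1}

```text
clock: 3.53
tcp_pos: [0.5274, -0.1709, 0.1706]
tcp_rot: [-0.001, 0.8, 0.6, -0.001]
force: [0.2, -0.6, 0.9]
opening: 0.0852
gripper_force: 0.0
```

```bash
python3 - <<'E'
from h import *
import pickle
im=grab("wrist"); pickle.dump(im,open("w2.pkl","wb")); print(T_tool(bot.observe()).round(4).tolist(), bot.observe()["clock"])
d=darkmask(im,44,256).astype(np.uint8); m=cv2.medianBlur(cv2.morphologyEx(d,cv2.MORPH_CLOSE,np.ones((5,5))),3).astype(np.float32)
x=(.5283,-.1712,-.286)
print(proj(im,battpts(*x,.003)).round(0).tolist())
for k in(60,70,80):
  r=fitbatt([im],x,.003,[m],k); print(k,r)
c=im["color"].copy(); cv2.polylines(c,[proj(im,battpts(*r[0],.003)[8:]).round().astype(np.int32)],True,(0,0,255),1)
cv2.imwrite("pics/w2.png",cv2.convertScaleAbs(c,alpha=1.6,beta=15))
E
```

```text
[[0.2805, 0.9598, 0.0001, 0.5282], [0.9598, -0.2805, -0.0, -0.1715], [-0.0, 0.0001, -1.0, 0.1718], [0.0, 0.0, 0.0, 1.0]] 3.5833
[[265.0, 212.0], [272.0, 212.0], [272.0, 218.0], [292.0, 218.0], [293.0, 159.0], [272.0, 159.0], [272.0, 166.0], [265.0, 166.0], [261.0, 257.0], [270.0, 257.0], [270.0, 265.0], [297.0, 265.0], [299.0, 187.0], [270.0, 187.0], [270.0, 196.0], [260.0, 196.0]]
60 (array([ 0.52798845, -0.17233753, -0.28308   ]), np.float64(0.042384982109069824))
70 (array([ 0.52812183, -0.17150151, -0.287473  ]), np.float64(0.06240224838256836))
80 (array([ 0.5282238 , -0.1715408 , -0.28347514]), np.float64(0.10831081867218018))
```

View pics/w2.png

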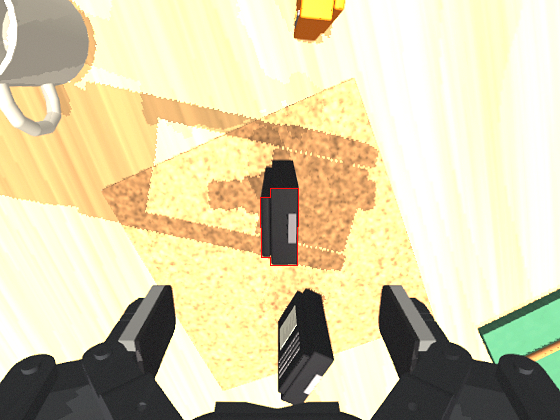

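The fitted outline sits on pack A. Its steps face the robot and the gripper is centred, so I'm descending and gripping.

Call:
play_rows:
  rows:
    - {"slide":[0,0,1],"delta_rot":[0,0,0],"hand":-1}
    - {"slide":[0,0,1],"delta_rot":[0,0,0],"hand":-1}
    - {"slide":[0,0,1],"delta_rot":[0,0,0],"hand":-1}
    - {"slide":[0,0,1],"delta_rot":[0,0,0],"hand":-1}
    - {"slide":[0,0,1],"delta_rot":[0,0,0],"hand":-1}

```text
clock: 4.0
tcp_pos: [0.5294, -0.1723, 0.0725]
tcp_rot: [0.002, 0.8, 0.6, 0.001]
force: [0.0, 0.3, 0.5]
opening: 0.0851
gripper_force: 0.0
```

Call:
play_rows:
  rows:
    - {"slide":[0,0,1],"delta_rot":[0,0,0],"hand":-1}
    - {"slide":[0,0,0],"delta_rot":[0,0,0],"hand":-0.5}
    - {"slide":[0,0,0],"delta_rot":[0,0,0],"hand":0}
    - {"slide":[0,0,0],"delta_rot":[0,0,0],"hand":0.2}
    - {"slide":[0,0,0],"delta_rot":[0,0,0],"hand":0.4}

```text
clock: 4.42
tcp_pos: [0.5295, -0.1721, 0.0534]
tcp_rot: [0.002, 0.8, 0.6, 0.001]
force: [0.1, -0.1, 0.2]
opening: 0.0387
gripper_force: 0.0
```

Call:
play_rows:
  rows:
    - {"slide":[0,0,0],"delta_rot":[0,0,0],"hand":1}
    - {"slide":[0,0,0],"delta_rot":[0,0,0],"hand":1}
    - {"slide":[0,0,0],"delta_rot":[0,0,0],"hand":1}
    - {"slide":[0,0,0],"delta_rot":[0,0,0],"hand":1}
    - {"slide":[0,0,0],"delta_rot":[0,0,0],"hand":1}

```text
clock: 4.83
tcp_pos: [0.5291, -0.1719, 0.0531]
tcp_rot: [0.001, 0.8, 0.6, 0.001]
force: [-0.7, 0.1, 5.3]
opening: 0.0235
gripper_force: 59.7
```

Call:
play_rows:
  rows:
    - {"slide":[0,0,-0.5],"delta_rot":[0,0,0],"hand":1}
    - {"slide":[0,0,-1],"delta_rot":[0,0,0],"hand":1}
    - {"slide":[0,0,-1],"delta_rot":[0,0,0],"hand":1}
    - {"slide":[0,0,-1],"delta_rot":[0,0,0],"hand":1}
    - {"slide":[0,0,-1],"delta_rot":[0,0,0],"hand":1}

```text
clock: 5.25
tcp_pos: [0.5277, -0.171, 0.1428]
tcp_rot: [-0.0, 0.8, 0.6, -0.0]
force: [-0.1, -0.2, -2.8]
opening: 0.0232
gripper_force: 58.9
```

Call:
play_rows:
  rows:
    - {"slide":[0,0,-1],"delta_rot":[0,0,0],"hand":1}
    - {"slide":[0,0,-1],"delta_rot":[0,0,0],"hand":1}
    - {"slide":[0,0,-1],"delta_rot":[0,0,0],"hand":1}
    - {"slide":[0,0,-1],"delta_rot":[0,0,-0.45],"hand":1}
    - {"slide":[0,0,-1],"delta_rot":[0,0,-0.44],"hand":1}

```text
clock: 5.67
tcp_pos: [0.5275, -0.1709, 0.243]
tcp_rot: [-0.0, 0.766, 0.643, 0.0]
force: [-0.1, -0.2, -1.4]
opening: 0.0229
gripper_force: 58.9
```

Call:
play_rows:
  rows:
    - {"slide":[0.95,-0.15,0],"delta_rot":[0,0,0],"hand":1}
    - {"slide":[0.95,-0.15,0],"delta_rot":[0,0,0],"hand":1}
    - {"slide":[0.95,-0.15,0],"delta_rot":[0,0,0],"hand":1}
    - {"slide":[0.95,-0.15,0],"delta_rot":[0,0,0],"hand":1}
    - {"slide":[0.95,-0.15,0],"delta_rot":[0,0,0],"hand":1}

```text
clock: 6.08
tcp_pos: [0.5294, -0.0741, 0.242]
tcp_rot: [-0.0, 0.767, 0.642, 0.0]
force: [0.3, -0.1, -3.0]
opening: 0.023
gripper_force: 59.2
```

Call:
play_rows:
  rows:
    - {"slide":[0.95,-0.15,0],"delta_rot":[0,0,0],"hand":1}
    - {"slide":[0.95,-0.15,0],"delta_rot":[0,0,0],"hand":1}
    - {"slide":[0.95,-0.15,0],"delta_rot":[0,0,0],"hand":1}
    - {"slide":[0.95,-0.15,0],"delta_rot":[0,0,0],"hand":1}
    - {"slide":[0.95,-0.15,0],"delta_rot":[0,0,0],"hand":1}

```text
clock: 6.5
tcp_pos: [0.5313, 0.0221, 0.2419]
tcp_rot: [-0.0, 0.767, 0.642, -0.0]
force: [-0.1, 0.4, -2.4]
opening: 0.0232
gripper_force: 59.2
```

Call:
play_rows:
  rows:
    - {"slide":[0.95,-0.15,0],"delta_rot":[0,0,0],"hand":1}
    - {"slide":[0.95,-0.15,0],"delta_rot":[0,0,0],"hand":1}
    - {"slide":[0,0,0],"delta_rot":[0,0,0],"hand":1}
    - {"slide":[0,0,0],"delta_rot":[0,0,0],"hand":1}
    - {"slide":[0,0,0],"delta_rot":[0,0,0],"hand":1}

```text
clock: 6.92
tcp_pos: [0.5324, 0.0593, 0.2417]
tcp_rot: [0.0, 0.767, 0.642, -0.0]
force: [-0.2, -0.1, -2.9]
opening: 0.0231
gripper_force: 59.1
```

```bash
python3 - <<'E'
from h import *
import pickle
im=grab("wrist"); pickle.dump(im,open("w3.pkl","wb")); s=bot.observe(); print(T_tool(s).round(4).tolist(), s["clock"],s["force"],s["opening"])
cv2.imwrite("pics/w3.png",cv2.convertScaleAbs(cv2.resize(im["color"],(800,600),interpolation=cv2.INTER_CUBIC),alpha=1.2,beta=5))
E
```

```text
[[0.1759, 0.9844, 0.0, 0.5325], [0.9844, -0.1759, -0.0005, 0.0589], [-0.0005, 0.0001, -1.0, 0.2416], [0.0, 0.0, 0.0, 1.0]] 6.9667 [-0.24036521  0.01510501 -2.23729888] 0.023599503277251768
```

View pics/w3.png

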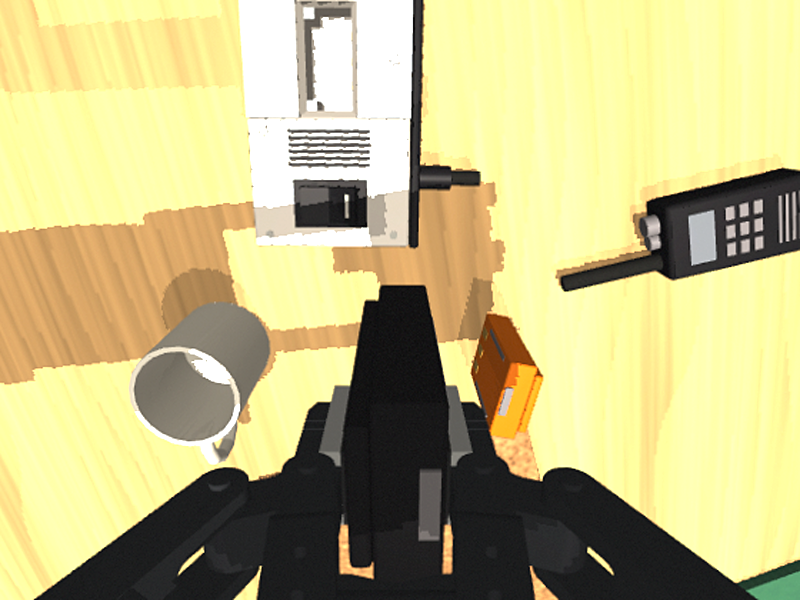

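The wrist view shows the held pack's step facing left (−x), matching the bay notch at (300,60). The rocker is at (332,203), and the mug and orange pack are clear. I'm moving forward to see both bays.

Call:
play_rows:
  rows:
    - {"slide":[1,0,0],"delta_rot":[0,0,0],"hand":1}
    - {"slide":[1,0,0],"delta_rot":[0,0,0],"hand":1}
    - {"slide":[1,0,-1],"delta_rot":[0,0,0],"hand":1}
    - {"slide":[1,0,-1],"delta_rot":[0,0,0],"hand":1}
    - {"slide":[0,0,0],"delta_rot":[0,0,0],"hand":1}

```text
clock: 7.38
tcp_pos: [0.5489, 0.1405, 0.2854]
tcp_rot: [0.001, 0.766, 0.642, 0.003]
force: [0.8, -0.2, -2.6]
opening: 0.0236
gripper_force: 59.6
```

Call:
play_rows:
  rows:
    - {"slide":[0,0,0],"delta_rot":[0,0,0],"hand":1}
    - {"slide":[0,0,0],"delta_rot":[0,0,0],"hand":1}

```text
clock: 7.55
tcp_pos: [0.5464, 0.1372, 0.2807]
tcp_rot: [-0.0, 0.767, 0.642, -0.001]
force: [0.1, 1.0, -2.1]
opening: 0.0233
gripper_force: 59.6
```

```bash
python3 - <<'E'
from h import *
import pickle
im=grab("wrist"); pickle.dump(im,open("w4.pkl","wb")); s=bot.observe(); print(T_tool(s).round(4).tolist(), s["clock"])
C=np.array([.520,.212]);y=-.179
c=cv2.convertScaleAbs(im["color"][0:300,140:340],alpha=.9); cv2.imwrite("pics/w4.png",cv2.resize(c,(400,600),interpolation=cv2.INTER_CUBIC))
E
```

```text
[[0.1768, 0.9842, -0.0021, 0.5461], [0.9842, -0.1768, -0.0007, 0.1371], [-0.001, -0.0019, -1.0, 0.2803], [0.0, 0.0, 0.0, 1.0]] 7.6
```

View pics/w4.png

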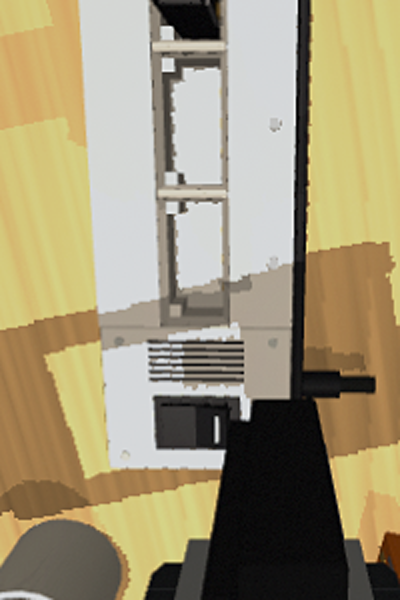

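```bash
python3 - <<'E'
from h import *
import pickle
im=pickle.load(open("w4.pkl","rb"))
g=lambda x,y,z=.052: at(im,140+x/2-.25,y/2-.25,z)[:2]
for n,p in dict(r1L=(152,47),r1R=(228,47),r2L=(157,193),r2R=(228,193),r3L=(161,326),r3R=(228,324),rail_top=(297,40),rail_bot=(294,390),deckL0=(80,10),deckL1=(109,470),swTL=(155,396),swBL=(155,449),swBR=(225,450)).items(): print(n,g(*p).round(4))
a,b=g(228,40),g(228,320); print("yaw rear bay edge",-np.arctan2(*(a-b)))
a,b=g(80,10),g(109,470); print("yaw left deck",-np.arctan2(*(a-b)))
a,b=g(297,40),g(294,390); print("yaw rail",-np.arctan2(*(a-b)))
# subpixel column/row profiles
G=cv2.cvtColor(im["color"],cv2.COLOR_BGR2GRAY).astype(int)
for v in (50,60,70,80,120,130):
    print(v,G[v,178:192].tolist(),"|",G[v,248:262].tolist(),"|",G[v,282:300].tolist())
print(G[12:36,245].tolist()); print(G[85:110,245].tolist()); print(G[150:175,245].tolist())
print("dl",[ (v,G[v,175:200].tolist()) for v in (10,100,220)][0])
E
```

```text
r1L [0.5153 0.2881]
r1R [0.5501 0.2816]
r2L [0.5031 0.2236]
r2R [0.5374 0.2174]
r3L [0.4904 0.1588]
r3R [0.5247 0.1537]
rail_top [0.5821 0.2789]
rail_bot [0.5523 0.1127]
deckL0 [0.4861 0.3097]
deckL1 [0.4437 0.0853]
swTL [0.4787 0.1225]
swBL [0.4718 0.093 ]
swBR [0.5094 0.0857]
yaw rear bay edge -0.1954163777135444
yaw left deck -0.18676824874201348
yaw rail -0.1770612677346833
50 [201, 198, 197, 201, 228, 239, 238, 238, 238, 238, 238, 238, 238, 238] | [239, 242, 202, 155, 157, 172, 231, 240, 239, 238, 239, 239, 238, 238] | [238, 239, 238, 239, 243, 254, 0, 31, 50, 44, 40, 33, 86, 180, 222, 220, 220, 220]
60 [203, 202, 202, 198, 214, 235, 239, 238, 238, 238, 238, 238, 238, 238] | [239, 239, 201, 161, 157, 155, 232, 241, 239, 239, 238, 239, 239, 239] | [239, 238, 238, 239, 243, 255, 2, 28, 44, 38, 32, 27, 105, 229, 219, 218, 220, 220]
70 [204, 203, 203, 201, 199, 227, 239, 239, 238, 239, 238, 238, 238, 238] | [239, 242, 209, 164, 158, 127, 230, 241, 239, 238, 238, 238, 239, 239] | [238, 238, 239, 239, 246, 201, 4, 13, 42, 34, 30, 28, 123, 229, 221, 218, 218, 220]
80 [220, 220, 220, 22
[... 464 characters left out ...]
1, 224, 220, 219, 217, 216, 222, 236, 241, 239, 240, 239] | [239, 241, 238, 175, 158, 157, 178, 240, 240, 239, 239, 239, 239, 239] | [241, 241, 242, 249, 187, 34, 33, 38, 40, 28, 42, 146, 139, 140, 141, 139, 139, 143]
[11, 2, 7, 7, 6, 8, 5, 33, 138, 223, 232, 224, 223, 162, 85, 124, 138, 84, 74, 75, 71, 109, 250, 240]
[238, 238, 238, 238, 239, 240, 246, 157, 169, 172, 234, 234, 223, 194, 77, 124, 251, 243, 239, 239, 239, 239, 238, 239, 238]
[139, 139, 140, 123, 101, 96, 96, 101, 120, 130, 129, 127, 123, 195, 239, 241, 240, 240, 245, 205, 86, 41, 154, 168, 93]
dl (10, [195, 197, 199, 199, 205, 235, 238, 238, 238, 237, 237, 238, 237, 238, 237, 237, 238, 237, 238, 237, 237, 237, 237, 237, 238])
```

```bash
cat >> h.py <<'E'
def edge(im,P,Q,z,half=.004,n=60):
    """robust world line near P-Q at height z: strongest gradient across; returns offset median, yaw of line"""
    G=cv2.GaussianBlur(cv2.cvtColor(im["color"],cv2.COLOR_BGR2GRAY).astype(np.float32),(0,0),.7)
    P,Q=np.array(P),np.array(Q); d=(Q-P)/np.linalg.norm(Q-P); nrm=np.array([d[1],-d[0]]); s=np.arange(-half,half+1e-9,.0002); out=[]
    for t in np.linspace(.03,.97,n):
        X=P+(Q-P)*t+s[:,None]*nrm; q=proj(im,np.c_[X,np.full(len(s),z)]).astype(np.float32)
        if (q<1).any() or (q[:,0]>558).any() or (q[:,1]>418).any(): continue
        g=np.abs(np.gradient(cv2.remap(G,q[None,:,0],q[None,:,1],cv2.INTER_CUBIC)[0])); k=g.argmax()
        if g[k]>3: out.append(X[k])
    out=np.array(out); v=cv2.fitLine(out.astype(np.float32),cv2.DIST_HUBER,0,1e-4,1e-4).ravel(); v=v*np.sign(v[1]) if 0 else v
    dd=v[:2]*np.sign(v[:2]@d); return v[2:],np.arctan2(dd[1],dd[0]),len(out),np.std((out-v[2:])@[-dd[1],dd[0]])
E
python3 - <<'E'
from h import *
import pickle
im=pickle.load(open("w4.pkl","rb"))
for n,P,Q in(("deckL",(.4437,.0853),(.4861,.3097)),("rail",(.5523,.1127),(.5821,.2789)),("bayRear",(.526,.160),(.549,.276)),("vent/switch front edge",(.440,.0875),(.50,.076)),("r2",(.505,.2232),(.535,.2178))):
    r=edge(im,P,Q,.052); print(n,r[0].round(4),"yaw",round(r[1]-np.pi/2,4),r[2],r[3].round(5))
E
```

```text
deckL [0.4659 0.2029] yaw -0.1799 28 0.00046
rail [0.5648 0.1891] yaw -0.1887 60 0.0002
bayRear [0.5344 0.2023] yaw -0.1893 60 0.00163
vent/switch front edge [0.4732 0.0811] yaw -1.7359 60 0.0007
r2 [0.5195 0.2178] yaw -1.789 60 0.00113
```

```bash
python3 - <<'E'
from h import *
import pickle
from scipy.optimize import least_squares
for f,off,k,obs in(("w3",(0,0),1/1.42857,{"b+":(427,286),"b-":(380,286),"s+":(363,301)}),("w4",(140,0),.5,{"b+":(317,401),"b-":(254,401),"s+":(231,420)})):
    im=pickle.load(open(f+".pkl","rb")); Tt=im["T"]@np.linalg.inv(np.array(im["tool_from_camera"]))
    # battery pts in tool frame (tool x = batt y, tool y = batt x)
    M={"b+":(.027,.012),"b-":(.027,-.006),"s+":(.021,-.012)}
    O=np.array([[off[0]+obs[n][0]*k-.25,off[1]+obs[n][1]*k-.25] for n in M])
    def pr(p):
        P=np.array([[a+p[0],b+p[1],p[2]] for a,b in M.values()]); return proj(im,P@Tt[:3,:3].T+Tt[:3,3])
    r=least_squares(lambda p:(pr(p)-O).ravel(),[0,0,.05]); print(f,"tool dx,dy,bottom z",r.x.round(4),"resid px",np.abs(r.fun).max().round(2), "pred nominal",(pr([0,0,.05])-O).round(1).tolist())
E
```

```text
w3 tool dx,dy,bottom z [ 0.0015 -0.0004  0.0435] resid px 0.53 pred nominal [[0.1, -0.9], [0.6, -1.0], [1.9, -1.2]]
w4 tool dx,dy,bottom z [-0.0013 -0.0001  0.0522] resid px 0.52 pred nominal [[0.6, -1.2], [-0.4, -1.3], [0.5, -0.5]]
```

Call:
play_rows:
  rows:
    - {"slide":[0,0,0],"delta_rot":[0,0,0.08],"hand":1}
    - {"slide":[1,-0.37,0],"delta_rot":[0,0,0],"hand":1}
    - {"slide":[1,-0.37,0],"delta_rot":[0,0,0],"hand":1}
    - {"slide":[1,-0.37,0],"delta_rot":[0,0,0],"hand":1}
    - {"slide":[1,-0.37,0],"delta_rot":[0,0,0],"hand":1}

```text
clock: 8.02
tcp_pos: [0.532, 0.222, 0.2805]
tcp_rot: [-0.0, 0.771, 0.637, -0.001]
force: [0.0, 1.1, -2.7]
opening: 0.0233
gripper_force: 59.6
```

Call:
play_rows:
  rows:
    - {"slide":[1,-0.37,0],"delta_rot":[0,0,0],"hand":1}
    - {"slide":[0.5,-0.2,0],"delta_rot":[0,0,0],"hand":1}
    - {"slide":[0,0,1],"delta_rot":[0,0,0],"hand":1}
    - {"slide":[0,0,1],"delta_rot":[0,0,0],"hand":1}
    - {"slide":[0,0,1],"delta_rot":[0,0,0],"hand":1}

```text
clock: 8.43
tcp_pos: [0.5267, 0.2533, 0.2204]
tcp_rot: [0.0, 0.77, 0.638, -0.0]
force: [-0.5, 0.1, -2.1]
opening: 0.0234
gripper_force: 59.5
```

Call:
play_rows:
  rows:
    - {"slide":[0,0,1],"delta_rot":[0,0,0],"hand":1}
    - {"slide":[0,0,1],"delta_rot":[0,0,0],"hand":1}
    - {"slide":[0,0,1],"delta_rot":[0,0,0],"hand":1}
    - {"slide":[0,0,0.5],"delta_rot":[0,0,0],"hand":1}
    - {"slide":[0,0,0.5],"delta_rot":[0,0,0],"hand":1}

```text
clock: 8.85
tcp_pos: [0.5264, 0.253, 0.14]
tcp_rot: [-0.0, 0.77, 0.638, -0.001]
force: [0.7, 0.5, -3.0]
opening: 0.0232
gripper_force: 59.4
```

Call:
play_rows:
  rows:
    - {"slide":[0,0,0],"delta_rot":[0,0,0],"hand":1}
    - {"slide":[0,0,0],"delta_rot":[0,0,0],"hand":1}
    - {"slide":[0,0,0],"delta_rot":[0,0,0],"hand":1}

```text
clock: 9.1
tcp_pos: [0.5276, 0.254, 0.1424]
tcp_rot: [0.0, 0.77, 0.638, 0.001]
force: [0.1, 0.3, -1.9]
opening: 0.0234
gripper_force: 59.4
```

```bash
python3 - <<'E'
from h import *
import pickle
im=grab("wrist"); pickle.dump(im,open("w5.pkl","wb")); s=bot.observe(); T=T_tool(s); print(T.round(4).tolist(), s["clock"])
d=np.array([.5262,.2527])-T[:2,3]; print("remaining tool mm",(T[:2,:2].T@d*1e3).round(2))
cv2.imwrite("pics/w5.png",cv2.convertScaleAbs(im["color"],alpha=1.2))
E
```

```text
[[0.1852, 0.9827, 0.0023, 0.5277], [0.9827, -0.1852, 0.0006, 0.2541], [0.001, 0.0022, -1.0, 0.1426], [0.0, 0.0, 0.0, 1.0]] 9.15
remaining tool mm [-1.64 -1.22]
```

View pics/w5.png

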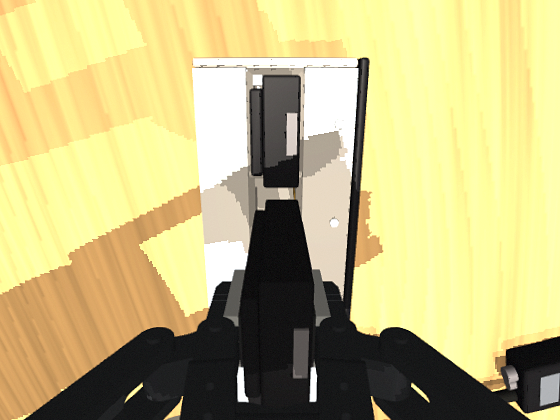

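The held pack at (282,250) is lined up in the column of the charging pack at (280,130), step on the left. I'll cross-check the bay position by fitting the charging pack in this view.

```bash
python3 - <<'E'
from h import *
import pickle
from scipy.optimize import minimize
im=pickle.load(open("w5.pkl","rb"))
G=im["color"].max(2); M=cv2.morphologyEx((G<110).astype(np.uint8),cv2.MORPH_CLOSE,np.ones((7,7))).astype(np.float32)
w=slice(55,197),slice(225,305)
def cost(p):
    S=sil(im,battpts(*p,.016))[w]; m=M[w]; return 1-np.minimum(S,m).sum()/np.maximum(S,m).sum()
p0=np.array([.538,.317,-.187]); r=minimize(cost,p0,method="Nelder-Mead",options=dict(initial_simplex=[p0,p0+[.005,0,0],p0+[0,.005,0],p0+[0,0,.08]],xatol=1e-4,fatol=1e-4))
print(r.x.round(4),r.fun); c,s=np.cos(-.187),np.sin(-.187); ey=np.array([-s,c]); print("mid",(r.x[:2]-.066*ey).round(4),"near",(r.x[:2]-.132*ey).round(4))
S=sil(im,battpts(*r.x,.016)); v=im["color"].copy(); v[(S>.1)&(S<.9)]=(0,0,255); cv2.imwrite("pics/f5.png",cv2.resize(v[40:220,200:340],None,fx=3,fy=3))
for p in((265,77),(298,78),(297,186),(264,187),(250,90)): print(p,at(im,*p,.108)[:2].round(4))
s=bot.observe(); print(s["tcp_pos"],s["clock"])
E
```

```text
[ 0.5385  0.3179 -0.1779] 0.16389226913452148
mid [0.5262 0.253 ] near [0.514  0.1882]
(265, 77) [0.5389 0.344 ]
(298, 78) [0.5538 0.3408]
(297, 186) [0.5446 0.2901]
(264, 187) [0.5282 0.2927]
(250, 90) [0.5309 0.3397]
[0.52769868 0.25408731 0.14263128] 9.15
```

View pics/f5.png

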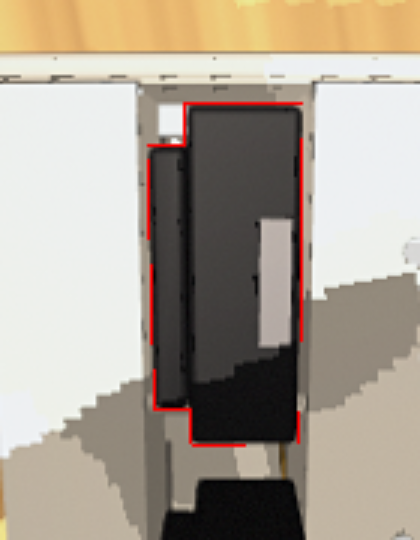

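Call:
play_rows:
  rows:
    - {"slide":[0,0,0.2],"delta_rot":[0,0,0],"hand":1}
    - {"slide":[0,0,0.2],"delta_rot":[0,0,0],"hand":1}
    - {"slide":[0,0,0],"delta_rot":[0,0,0],"hand":1}
    - {"slide":[0,0,0],"delta_rot":[0,0,0],"hand":1}

```text
clock: 9.48
tcp_pos: [0.5265, 0.2539, 0.1331]
tcp_rot: [-0.0, 0.77, 0.638, -0.0]
force: [0.8, -0.4, -2.4]
opening: 0.0236
gripper_force: 59.4
```

Call:
play_rows:
  rows:
    - {"slide":[0,0,0],"delta_rot":[0,0,0],"hand":1}
    - {"slide":[0,0,0],"delta_rot":[0,0,0],"hand":1}

```text
clock: 9.65
tcp_pos: [0.5268, 0.254, 0.1334]
tcp_rot: [0.0, 0.77, 0.638, 0.0]
force: [-0.1, -0.5, -1.4]
opening: 0.0233
gripper_force: 59.4
```

Call:
play_rows:
  rows:
    - {"slide":[0,0,0],"delta_rot":[0,0,0],"hand":1}
    - {"slide":[0,0,0],"delta_rot":[0,0,0],"hand":1}

```text
clock: 9.82
tcp_pos: [0.5268, 0.254, 0.1334]
tcp_rot: [0.0, 0.77, 0.638, 0.0]
force: [0.9, -0.3, -2.4]
opening: 0.0233
gripper_force: 59.4
```

Call:
play_rows:
  rows:
    - {"slide":[-0.06,-0.02,0.25],"delta_rot":[0,0,0],"hand":1}
    - {"slide":[0,0,0.25],"delta_rot":[0,0,0],"hand":1}
    - {"slide":[0,0,0.25],"delta_rot":[0,0,0],"hand":1}
    - {"slide":[0,0,0.25],"delta_rot":[0,0,0],"hand":1}
    - {"slide":[0,0,0.25],"delta_rot":[0,0,0],"hand":1}

```text
clock: 10.23
tcp_pos: [0.5259, 0.2528, 0.1075]
tcp_rot: [-0.0, 0.77, 0.638, -0.0]
force: [0.2, -0.9, -2.4]
opening: 0.0237
gripper_force: 59.4
```

Call:
play_rows:
  rows:
    - {"slide":[0,0,0.15],"delta_rot":[0,0,0],"hand":1}
    - {"slide":[0,0,0.15],"delta_rot":[0,0,0],"hand":1}
    - {"slide":[0,0,0.15],"delta_rot":[0,0,0],"hand":1}
    - {"slide":[0,0,0.15],"delta_rot":[0,0,0],"hand":1}
    - {"slide":[0,0,0.15],"delta_rot":[0,0,0],"hand":1}

```text
clock: 10.65
tcp_pos: [0.5262, 0.2529, 0.0931]
tcp_rot: [0.0, 0.77, 0.638, 0.0]
force: [-0.9, -0.5, -2.6]
opening: 0.0232
gripper_force: 59.4
```

Call:
play_rows:
  rows:
    - {"slide":[0,0,0.15],"delta_rot":[0,0,0],"hand":1}
    - {"slide":[0,0,0.15],"delta_rot":[0,0,0],"hand":1}
    - {"slide":[0,0,0.15],"delta_rot":[0,0,0],"hand":1}
    - {"slide":[0,0,0.15],"delta_rot":[0,0,0],"hand":1}
    - {"slide":[0,0,0.15],"delta_rot":[0,0,0],"hand":1}

```text
clock: 11.07
tcp_pos: [0.5262, 0.2528, 0.078]
tcp_rot: [0.0, 0.77, 0.638, 0.0]
force: [-0.4, 0.7, -2.3]
opening: 0.0232
gripper_force: 59.4
```

Call:
play_rows:
  rows:
    - {"slide":[0,0,0.15],"delta_rot":[0,0,0],"hand":1}
    - {"slide":[0,0,0.15],"delta_rot":[0,0,0],"hand":1}
    - {"slide":[0,0,0.1],"delta_rot":[0,0,0],"hand":1}

```text
clock: 11.32
tcp_pos: [0.526, 0.2528, 0.0699]
tcp_rot: [-0.0, 0.77, 0.638, -0.0]
force: [-0.6, 0.6, -2.3]
opening: 0.0233
gripper_force: 59.4
```

Still free, with nothing touching. Last millimetres next, watching the force.

Call:
play_rows:
  rows:
    - {"slide":[0,0,0.08],"delta_rot":[0,0,0],"hand":1}
    - {"slide":[0,0,0.08],"delta_rot":[0,0,0],"hand":1}
    - {"slide":[0,0,0.05],"delta_rot":[0,0,0],"hand":1}
    - {"slide":[0,0,0],"delta_rot":[0,0,0],"hand":1}

```text
clock: 11.65
tcp_pos: [0.5262, 0.2529, 0.0662]
tcp_rot: [0.0, 0.77, 0.638, 0.0]
force: [-0.2, -0.6, -1.9]
opening: 0.0233
gripper_force: 59.5
```

Call:
play_rows:
  rows:
    - {"slide":[0,0,0.05],"delta_rot":[0,0,0],"hand":1}
    - {"slide":[0,0,0],"delta_rot":[0,0,0],"hand":1}

```text
clock: 11.82
tcp_pos: [0.5263, 0.2529, 0.0661]
tcp_rot: [0.0, 0.77, 0.638, 0.0]
force: [-2.1, -0.3, 4.4]
opening: 0.0233
gripper_force: 60.3
```

Call:
play_rows:
  rows:
    - {"slide":[0,0,0],"delta_rot":[0,0,0],"hand":0.1}
    - {"slide":[0,0,0],"delta_rot":[0,0,0],"hand":0.1}
    - {"slide":[0,0,0],"delta_rot":[0,0,0],"hand":0.1}
    - {"slide":[0,0,0],"delta_rot":[0,0,0],"hand":0.1}
    - {"slide":[0,0,0],"delta_rot":[0,0,0],"hand":0.1}

```text
clock: 12.23
tcp_pos: [0.5262, 0.2528, 0.0651]
tcp_rot: [-0.0, 0.77, 0.638, 0.0]
force: [-0.0, -0.6, -0.1]
opening: 0.0383
gripper_force: 0.0
```

Call:
play_rows:
  rows:
    - {"slide":[0,0,-0.5],"delta_rot":[0,0,0],"hand":0.1}
    - {"slide":[0,0,-0.7],"delta_rot":[0,0,0],"hand":0.1}
    - {"slide":[0,0,-1],"delta_rot":[0,0,0],"hand":0.1}
    - {"slide":[0,0,-1],"delta_rot":[0,0,0],"hand":0.1}
    - {"slide":[0,0,-1],"delta_rot":[0,0,0],"hand":0.1}

```text
clock: 12.65
tcp_pos: [0.5261, 0.2528, 0.1506]
tcp_rot: [0.0, 0.77, 0.638, 0.0]
force: [-0.1, -0.1, 0.2]
opening: 0.0386
gripper_force: 0.0
```

Call:
play_rows:
  rows:
    - {"slide":[0,0,-1],"delta_rot":[0,0,0],"hand":0.1}
    - {"slide":[-1,0,-1],"delta_rot":[0,0,0],"hand":-1}
    - {"slide":[-1,0,-1],"delta_rot":[0,0,0],"hand":-1}
    - {"slide":[-1,0,-1],"delta_rot":[0,0,0],"hand":-1}
    - {"slide":[-1,0,-1],"delta_rot":[0,0,0],"hand":-1}

```text
clock: 13.07
tcp_pos: [0.5109, 0.1735, 0.2508]
tcp_rot: [0.0, 0.77, 0.639, 0.0]
force: [-0.2, -0.4, 0.4]
opening: 0.0841
gripper_force: 0.0
```

Call:
play_rows:
  rows:
    - {"slide":[-0.5,0,0],"delta_rot":[0,0,0],"hand":-1}
    - {"slide":[0,0,0],"delta_rot":[0,0,0],"hand":-1}
    - {"slide":[0,0,0],"delta_rot":[0,0,0],"hand":-1}
    - {"slide":[0,0,0],"delta_rot":[0,0,0],"hand":-1}

```text
clock: 13.4
tcp_pos: [0.5089, 0.1649, 0.2481]
tcp_rot: [-0.001, 0.77, 0.638, -0.001]
force: [0.3, 1.0, -1.7]
opening: 0.0853
gripper_force: 0.0
```

```bash
python3 - <<'E'
from h import *
import pickle
im=grab("wrist"); pickle.dump(im,open("w6.pkl","wb")); s=bot.observe(); print(T_tool(s).round(4).tolist(), s["clock"])
G=im["color"].max(2); M=cv2.morphologyEx((G<110).astype(np.uint8),cv2.MORPH_CLOSE,np.ones((7,7))).astype(np.float32)
v=im["color"].copy()
for n,x0 in(("mid",(.5262,.253,-.183)),("c",(.5385,.3179,-.183))):
    for z in(.016,.024): print(n,z,fitbatt([im],x0,z,[M],48))
for x0 in((.5262,.253,-.183),(.5385,.3179,-.183)):
    S=sil(im,battpts(*x0,.016)); v[(S>.1)&(S<.9)]=(0,0,255)
cv2.imwrite("pics/w6.png",cv2.resize(v,(800,600),interpolation=cv2.INTER_CUBIC))
E
```

```text
[[0.1846, 0.9828, -0.0022, 0.5089], [0.9828, -0.1846, 0.0002, 0.1651], [-0.0002, -0.0022, -1.0, 0.2479], [0.0, 0.0, 0.0, 1.0]] 13.45
mid 0.016 (array([ 0.52619349,  0.25507867, -0.18321383]), np.float64(0.1822834014892578))
mid 0.024 (array([ 0.52615675,  0.2553566 , -0.17567154]), np.float64(0.15880638360977173))
c 0.016 (array([ 0.53729116,  0.31264135, -0.18281351]), np.float64(0.0670052170753479))
c 0.024 (array([ 0.53781643,  0.31407941, -0.20232337]), np.float64(0.05225652456283569))
```

View pics/w6.png

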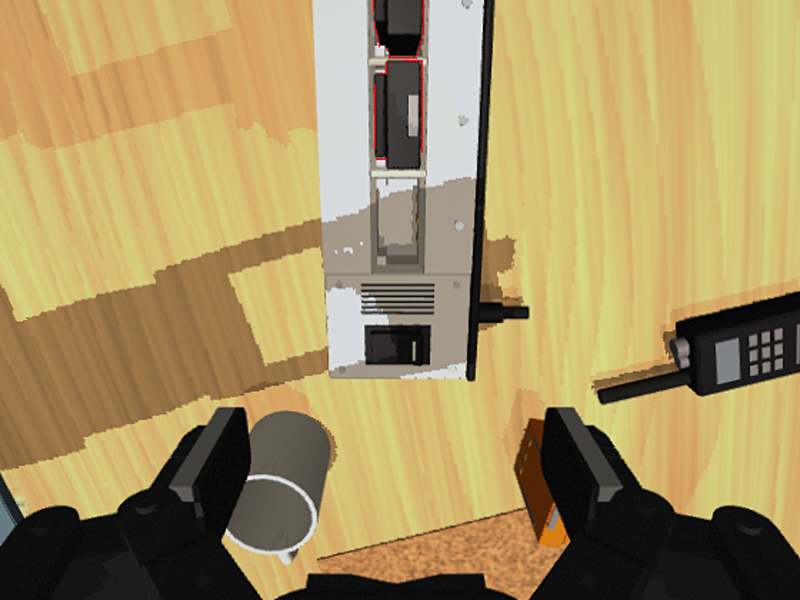

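```bash
python3 - <<'E'
from h import *
import pickle
im=pickle.load(open("w6.pkl","rb")); k=1/1.42857
g=lambda x,y,z=.052:at(im,x*k-.15,y*k-.15,z)[:2]
y=-.184; E=np.array([[np.cos(y),np.sin(y)],[-np.sin(y),np.cos(y)]])
r=E@np.array([.5262,.253]); print("mid bay e",r.round(4))
for n,p in dict(ridgeL=(371,174),ridgeR=(426,173),endL=(372,273),endR=(425,272),deckmy=(400,379)).items(): print(n,(E@g(*p)-r).round(4)*1e3)
for n,p,z in(("swTL",(365,327),.056),("swBL",(366,364),.056),("swTR",(430,326),.06),("swBR",(430,364),.06)): print(n,(E@g(*p,z)-r).round(4)*1e3)
for b in(-.066,): print("near",(E.T@(r+[0,b])).round(4))
c=im["color"][215:265,245:310]; cv2.imwrite("pics/sw.png",cv2.resize(cv2.convertScaleAbs(c,alpha=2),None,fx=8,fy=8,interpolation=cv2.INTER_CUBIC))
E
```

```text
mid bay e [0.471 0.345]
ridgeL [-17.1 -33.7]
ridgeR [ 18.  -33.1]
endL [-17.5 -99.2]
endR [ 18.4 -98.5]
deckmy [   1.5 -179.2]
swTL [ -22.8 -136.9]
swBL [ -22.7 -165.2]
swTR [  22.  -134.6]
swBR [  22.6 -163.3]
near [0.5141 0.1881]
```

View pics/sw.png

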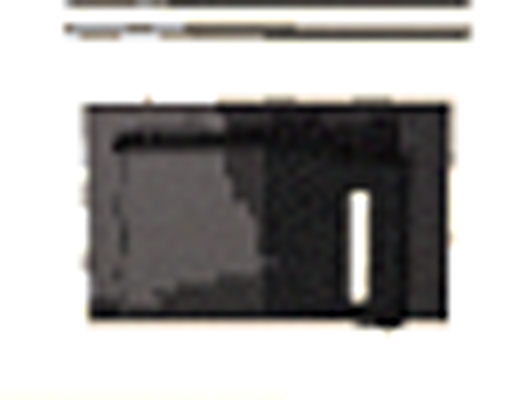

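Pack A is home: its outline sits flush with the charging pack's height. The rocker at (397,344) is still off, with its rear half raised. I'm going back for pack B.

Call:
play_rows:
  rows:
    - {"slide":[-0.99,0.19,0],"delta_rot":[0,0,0],"hand":-1}
    - {"slide":[-0.99,0.19,0],"delta_rot":[0,0,0],"hand":-1}
    - {"slide":[-0.99,0.19,0],"delta_rot":[0,0,0],"hand":-1}
    - {"slide":[-0.99,0.19,0],"delta_rot":[0,0,0],"hand":-1}
    - {"slide":[-0.99,0.19,0],"delta_rot":[0,0,0],"hand":-1}

```text
clock: 13.87
tcp_pos: [0.5095, 0.0638, 0.2479]
tcp_rot: [-0.001, 0.769, 0.639, -0.001]
force: [0.4, 0.1, -0.3]
opening: 0.0853
gripper_force: 0.0
```

Call:
play_rows:
  rows:
    - {"slide":[-0.99,0.19,0],"delta_rot":[0,0,0],"hand":-1}
    - {"slide":[-0.99,0.19,0],"delta_rot":[0,0,0],"hand":-1}
    - {"slide":[-0.99,0.19,0],"delta_rot":[0,0,0],"hand":-1}
    - {"slide":[-0.99,0.19,0],"delta_rot":[0,0,0],"hand":-1}
    - {"slide":[-0.99,0.19,0],"delta_rot":[0,0,0],"hand":-1}

```text
clock: 14.28
tcp_pos: [0.51, -0.0372, 0.2479]
tcp_rot: [-0.001, 0.769, 0.639, -0.0]
force: [0.6, -0.2, 0.3]
opening: 0.0855
gripper_force: 0.0
```

Call:
play_rows:
  rows:
    - {"slide":[-0.99,0.19,0],"delta_rot":[0,0,0],"hand":-1}
    - {"slide":[-0.99,0.19,0],"delta_rot":[0,0,0],"hand":-1}
    - {"slide":[-0.99,0.19,0],"delta_rot":[0,0,0],"hand":-1}
    - {"slide":[-0.99,0.19,0],"delta_rot":[0,0,0],"hand":-1}
    - {"slide":[-0.99,0.19,0],"delta_rot":[0,0,0],"hand":-1}

```text
clock: 14.7
tcp_pos: [0.5106, -0.138, 0.2479]
tcp_rot: [-0.001, 0.769, 0.639, -0.0]
force: [-0.2, -0.2, -0.8]
opening: 0.0851
gripper_force: 0.0
```

Call:
play_rows:
  rows:
    - {"slide":[-0.99,0.19,0],"delta_rot":[0,0,0],"hand":-1}
    - {"slide":[-0.99,0.19,0],"delta_rot":[0,0,0],"hand":-1}
    - {"slide":[-0.99,0.19,0],"delta_rot":[0,0,0],"hand":-1}
    - {"slide":[-0.99,0.19,0],"delta_rot":[0,0,0],"hand":-1}
    - {"slide":[-0.99,0.19,0],"delta_rot":[0,0,0],"hand":-1}

```text
clock: 15.12
tcp_pos: [0.5111, -0.2388, 0.2477]
tcp_rot: [-0.001, 0.769, 0.639, -0.0]
force: [0.6, -0.1, 0.2]
opening: 0.0855
gripper_force: 0.0
```

Call:
play_rows:
  rows:
    - {"slide":[-0.99,0.19,0],"delta_rot":[0,0,0],"hand":-1}
    - {"slide":[-0.99,0.19,0],"delta_rot":[0,0,0],"hand":-1}
    - {"slide":[-0.99,0.19,0],"delta_rot":[0,0,0],"hand":-1}
    - {"slide":[0,0,0.5],"delta_rot":[0,0,0.85],"hand":-1}
    - {"slide":[0,0,0.5],"delta_rot":[0,0,0.85],"hand":-1}

```text
clock: 15.53
tcp_pos: [0.5116, -0.3, 0.2277]
tcp_rot: [-0.0, 0.832, 0.554, -0.0]
force: [-0.6, -0.7, -1.5]
opening: 0.0855
gripper_force: 0.0
```

Call:
play_rows:
  rows:
    - {"slide":[0,0,1],"delta_rot":[0,0,0.85],"hand":-1}
    - {"slide":[0,0,1],"delta_rot":[0,0,0.85],"hand":-1}
    - {"slide":[0,0,1],"delta_rot":[0,0,0.85],"hand":-1}
    - {"slide":[0,0,0],"delta_rot":[0,0,0],"hand":-1}
    - {"slide":[0,0,0],"delta_rot":[0,0,0],"hand":-1}

```text
clock: 15.95
tcp_pos: [0.5107, -0.298, 0.1673]
tcp_rot: [-0.002, 0.905, 0.425, -0.001]
force: [-0.2, -0.5, 0.1]
opening: 0.0855
gripper_force: 0.0
```

Call:
play_rows:
  rows:
    - {"slide":[0,0,0],"delta_rot":[0,0,0],"hand":-1}
    - {"slide":[0,0,0],"delta_rot":[0,0,0],"hand":-1}

```text
clock: 16.12
tcp_pos: [0.512, -0.2996, 0.1704]
tcp_rot: [0.001, 0.905, 0.425, 0.0]
force: [-0.3, -0.3, 0.4]
opening: 0.0857
gripper_force: 0.0
```

```bash
python3 - <<'E'
from h import *
import pickle
im=grab("wrist"); pickle.dump(im,open("w7.pkl","wb")); s=bot.observe(); T=T_tool(s); print(T.round(4).tolist(), s["clock"])
d=darkmask(im,44,256).astype(np.uint8); m=cv2.medianBlur(cv2.morphologyEx(d,cv2.MORPH_CLOSE,np.ones((5,5))),3).astype(np.float32)
for k in(50,60,70):
  x,f=fitbatt([im],(.5106,-.2975,-.692),.003,[m],k); print(k,x.round(4),round(f,3),"tool mm",(T[:2,:2].T@(x[:2]-T[:2,3])*1e3).round(2),"dyaw",round(x[2]-np.arctan2(T[1,1],T[0,1]),3))
E
```

```text
[[0.6398, 0.7685, 0.0019, 0.5119], [0.7685, -0.6398, -0.0016, -0.2997], [-0.0, 0.0024, -1.0, 0.1705], [0.0, 0.0, 0.0, 1.0]] 16.1667
50 [ 0.5104 -0.2966 -0.7598] 0.046 tool mm [ 1.36 -3.21] dyaw -0.066
60 [ 0.5113 -0.2955 -0.7592] 0.125 tool mm [ 2.77 -3.17] dyaw -0.065
70 [ 0.5113 -0.2956 -0.7572] 0.211 tool mm [ 2.76 -3.11] dyaw -0.063
```

```bash
python3 - <<'E'
from h import *
import pickle
im=pickle.load(open("w7.pkl","rb")); T=im["T"]@np.linalg.inv(np.array(im["tool_from_camera"]))
d=darkmask(im,44,256).astype(np.uint8); d=cv2.medianBlur(cv2.morphologyEx(d,cv2.MORPH_CLOSE,np.ones((3,3))),3)
n,L,st,_=cv2.connectedComponentsWithStats(d); u,v=proj(im,[[.511,-.296,.07]])[0].astype(int); m=(L==L[v,u]).astype(np.uint8); print(st[L[v,u]])
m=cv2.morphologyEx(m,cv2.MORPH_CLOSE,np.ones((9,9))).astype(np.float32)
for k in(60,80):
  x,f=fitbatt([im],(.5106,-.2965,-.75),.003,[m],k); print(k,x.round(4),round(f,3),"tool mm",(T[:2,:2].T@(x[:2]-T[:2,3])*1e3).round(2))
S=sil(im,battpts(*x,.003)); c=im["color"].copy(); c[(S>.1)&(S<.9)]=(0,0,255)
cv2.imwrite("pics/w7.png",cv2.resize(cv2.convertScaleAbs(c[130:310,190:370],alpha=1.6),None,fx=3,fy=3))
E
```

```text
[ 254  157   41  105 3499]
60 [ 0.5105 -0.2964 -0.761 ] 0.051 tool mm [ 1.47 -3.17]
80 [ 0.5112 -0.2957 -0.7576] 0.053 tool mm [ 2.5  -3.11]
```

View pics/w7.png

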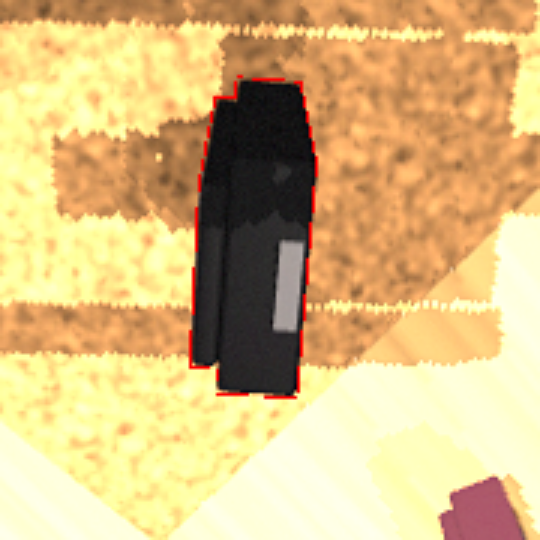

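I've now viewed 12 pictures, which is over the limit of 10, so I'll view no more and work from numbers only. This view confirms pack B, with the fitted outline on it, the label towards the rear and the step on the left. Aligning and gripping.

Call:
play_rows:
  rows:
    - {"slide":[0.1,-0.15,0],"delta_rot":[0,0,0],"hand":-1}
    - {"slide":[0,0,0],"delta_rot":[0,0,0.55],"hand":-1}
    - {"slide":[0,0,0.9],"delta_rot":[0,0,0],"hand":-1}
    - {"slide":[0,0,1],"delta_rot":[0,0,0],"hand":-1}
    - {"slide":[0,0,1],"delta_rot":[0,0,0],"hand":-1}

```text
clock: 16.58
tcp_pos: [0.5107, -0.2962, 0.112]
tcp_rot: [0.001, 0.919, 0.394, 0.001]
force: [-0.6, -0.8, -0.5]
opening: 0.0854
gripper_force: 0.0
```

Call:
play_rows:
  rows:
    - {"slide":[0,0,1],"delta_rot":[0,0,0],"hand":-1}
    - {"slide":[0,0,1],"delta_rot":[0,0,0],"hand":-1}
    - {"slide":[0,0,0.9],"delta_rot":[0,0,0],"hand":-1}
    - {"slide":[0,0,0],"delta_rot":[0,0,0],"hand":-0.5}
    - {"slide":[0,0,0],"delta_rot":[0,0,0],"hand":0}

```text
clock: 17.0
tcp_pos: [0.5097, -0.2954, 0.053]
tcp_rot: [-0.001, 0.919, 0.394, -0.0]
force: [0.1, 0.9, 0.7]
opening: 0.0639
gripper_force: 0.0
```

Call:
play_rows:
  rows:
    - {"slide":[0,0,0],"delta_rot":[0,0,0],"hand":0.2}
    - {"slide":[0,0,0],"delta_rot":[0,0,0],"hand":0.4}
    - {"slide":[0,0,0],"delta_rot":[0,0,0],"hand":1}
    - {"slide":[0,0,0],"delta_rot":[0,0,0],"hand":1}
    - {"slide":[0,0,0],"delta_rot":[0,0,0],"hand":1}

```text
clock: 17.42
tcp_pos: [0.5109, -0.2966, 0.0547]
tcp_rot: [0.001, 0.919, 0.393, 0.001]
force: [-1.0, 0.3, 6.0]
opening: 0.0233
gripper_force: 58.9
```

Call:
play_rows:
  rows:
    - {"slide":[0,0,0],"delta_rot":[0,0,0],"hand":1}
    - {"slide":[0,0,0],"delta_rot":[0,0,0],"hand":1}

```text
clock: 17.58
tcp_pos: [0.5109, -0.2966, 0.0548]
tcp_rot: [0.001, 0.919, 0.393, 0.001]
force: [-1.2, 0.3, 6.4]
opening: 0.0232
gripper_force: 58.9
```

Call:
play_rows:
  rows:
    - {"slide":[0,0,-0.5],"delta_rot":[0,0,0],"hand":1}
    - {"slide":[0,0,-1],"delta_rot":[0,0,0],"hand":1}
    - {"slide":[0,0,-1],"delta_rot":[0,0,0],"hand":1}
    - {"slide":[0,0,-1],"delta_rot":[0,0,0],"hand":1}
    - {"slide":[0,0,-1],"delta_rot":[0,0,0],"hand":1}

```text
clock: 18.0
tcp_pos: [0.5097, -0.2955, 0.1442]
tcp_rot: [-0.0, 0.919, 0.393, -0.0]
force: [0.4, -0.3, -2.3]
opening: 0.0235
gripper_force: 59.0
```

Call:
play_rows:
  rows:
    - {"slide":[0,0,-1],"delta_rot":[0,0,-0.95],"hand":1}
    - {"slide":[0,0,-1],"delta_rot":[0,0,-0.95],"hand":1}
    - {"slide":[0,0,-1],"delta_rot":[0,0,-0.95],"hand":1}
    - {"slide":[0,0,-1],"delta_rot":[0,0,-0.95],"hand":1}
    - {"slide":[0,0,-1],"delta_rot":[0,0,-0.98],"hand":1}

```text
clock: 18.42
tcp_pos: [0.5095, -0.2954, 0.2444]
tcp_rot: [-0.0, 0.769, 0.64, -0.0]
force: [1.0, -0.4, -1.8]
opening: 0.0235
gripper_force: 59.2
```

Call:
play_rows:
  rows:
    - {"slide":[0.99,-0.18,0],"delta_rot":[0,0,0],"hand":1}
    - {"slide":[0.99,-0.18,0],"delta_rot":[0,0,0],"hand":1}
    - {"slide":[0.99,-0.18,0],"delta_rot":[0,0,0],"hand":1}
    - {"slide":[0.99,-0.18,0],"delta_rot":[0,0,0],"hand":1}
    - {"slide":[0.99,-0.18,0],"delta_rot":[0,0,0],"hand":1}

```text
clock: 18.83
tcp_pos: [0.5103, -0.1941, 0.2434]
tcp_rot: [-0.0, 0.771, 0.637, -0.0]
force: [0.3, 0.8, -2.1]
opening: 0.0234
gripper_force: 59.2
```

Call:
play_rows:
  rows:
    - {"slide":[0.99,-0.18,0],"delta_rot":[0,0,0],"hand":1}
    - {"slide":[0.99,-0.18,0],"delta_rot":[0,0,0],"hand":1}
    - {"slide":[0.99,-0.18,0],"delta_rot":[0,0,0],"hand":1}
    - {"slide":[0.99,-0.18,0],"delta_rot":[0,0,0],"hand":1}
    - {"slide":[0.99,-0.18,0],"delta_rot":[0,0,0],"hand":1}

```text
clock: 19.25
tcp_pos: [0.5112, -0.0934, 0.2434]
tcp_rot: [-0.0, 0.771, 0.637, -0.0]
force: [0.9, 0.3, -2.4]
opening: 0.0232
gripper_force: 59.2
```

Call:
play_rows:
  rows:
    - {"slide":[0.99,-0.18,0],"delta_rot":[0,0,0],"hand":1}
    - {"slide":[0.99,-0.18,0],"delta_rot":[0,0,0],"hand":1}
    - {"slide":[0.99,-0.18,0],"delta_rot":[0,0,0],"hand":1}
    - {"slide":[0.99,-0.18,0],"delta_rot":[0,0,0],"hand":1}
    - {"slide":[0.99,-0.18,0],"delta_rot":[0,0,0],"hand":1}

```text
clock: 19.67
tcp_pos: [0.512, 0.0071, 0.2434]
tcp_rot: [-0.0, 0.771, 0.637, -0.0]
force: [-0.1, -0.2, -2.4]
opening: 0.0235
gripper_force: 59.2
```

Call:
play_rows:
  rows:
    - {"slide":[0.99,-0.18,0],"delta_rot":[0,0,0],"hand":1}
    - {"slide":[0.99,-0.18,0],"delta_rot":[0,0,0],"hand":1}
    - {"slide":[0.99,-0.18,0],"delta_rot":[0,0,0],"hand":1}
    - {"slide":[0,0,0],"delta_rot":[0,0,0],"hand":1}
    - {"slide":[0,0,0],"delta_rot":[0,0,0],"hand":1}

```text
clock: 20.08
tcp_pos: [0.5127, 0.0673, 0.2433]
tcp_rot: [-0.0, 0.77, 0.638, -0.0]
force: [0.5, -0.4, -1.7]
opening: 0.0236
gripper_force: 59.2
```

Call:
play_rows:
  rows:
    - {"slide":[0,0,0],"delta_rot":[0,0,0],"hand":1}
    - {"slide":[0,0,0],"delta_rot":[0,0,0],"hand":1}

```text
clock: 20.25
tcp_pos: [0.5131, 0.0657, 0.2432]
tcp_rot: [0.0, 0.771, 0.637, -0.0]
force: [-0.6, -1.0, -1.7]
opening: 0.0237
gripper_force: 59.2
```

```bash
python3 - <<'E'
from h import *
import pickle
im=grab("wrist"); pickle.dump(im,open("w8.pkl","wb")); s=bot.observe(); T=T_tool(s); print(T.round(4).tolist(), s["clock"],s["opening"])
t=np.array([.5141,.1881]); print("tool mm",(T[:2,:2].T@(t-T[:2,3])*1e3).round(2),"yaw",np.arctan2(T[1,1],T[0,1]).round(4))
# held pack: bottom-far edge row & side columns vs. model
P=np.array([[.027,.012,.0518],[.027,-.006,.0518],[.021,-.012,.0518]]); q=proj(im,P@T[:3,:3].T+T[:3,3]); print(q.round(1).tolist())
G=cv2.cvtColor(im["color"],cv2.COLOR_BGR2GRAY); u=int(q[:2,0].mean()); v=int(q[0,1]); print("col",u,v-12,G[v-12:v+12,u].tolist()); 
for r in(v+5,): print("row",r,int(q[2,0])-10,G[r,int(q[2,0])-10:int(q[0,0])+12].tolist())
E
```

```text
[[0.1884, 0.9821, -0.0001, 0.5132], [0.9821, -0.1884, -0.0003, 0.0655], [-0.0003, -0.0, -1.0, 0.2432], [0.0, 0.0, 0.0, 1.0]] 20.3 0.023362526408196256
tool mm [120.53 -22.19] yaw -0.1896
[[298.8, 198.2], [266.7, 198.2], [256.1, 208.4]]
col 282 186 [133, 133, 133, 135, 135, 135, 135, 135, 136, 138, 145, 90, 1, 10, 12, 15, 9, 10, 12, 9, 7, 13, 10, 10]
row 203 246 [225, 226, 225, 221, 219, 216, 216, 213, 212, 215, 216, 217, 216, 214, 212, 208, 208, 209, 217, 225, 180, 42, 6, 11, 10, 11, 13, 12, 14, 8, 9, 12, 9, 12, 11, 9, 10, 10, 11, 13, 10, 12, 13, 12, 11, 8, 11, 13, 10, 15, 10, 11, 9, 0, 132, 150, 152, 153, 154, 155, 154, 152, 153, 154]
```

Call:
play_rows:
  rows:
    - {"slide":[1,-0.18,0],"delta_rot":[0,0,0],"hand":1}
    - {"slide":[1,-0.18,0],"delta_rot":[0,0,0],"hand":1}
    - {"slide":[1,-0.19,0],"delta_rot":[0,0,0],"hand":1}
    - {"slide":[1,-0.19,0],"delta_rot":[0,0,0],"hand":1}
    - {"slide":[1,-0.18,0],"delta_rot":[0,0,-0.04],"hand":1}

```text
clock: 20.72
tcp_pos: [0.514, 0.168, 0.2431]
tcp_rot: [0.0, 0.77, 0.639, -0.0]
force: [-0.0, 0.5, -2.8]
opening: 0.0233
gripper_force: 59.2
```

Call:
play_rows:
  rows:
    - {"slide":[1,-0.18,0],"delta_rot":[0,0,0],"hand":1}
    - {"slide":[0,0,1],"delta_rot":[0,0,0],"hand":1}
    - {"slide":[0,0,1],"delta_rot":[0,0,0],"hand":1}
    - {"slide":[0,0,1],"delta_rot":[0,0,0],"hand":1}
    - {"slide":[0,0,1],"delta_rot":[0,0,0],"hand":1}

```text
clock: 21.13
tcp_pos: [0.5142, 0.1877, 0.1624]
tcp_rot: [0.0, 0.769, 0.639, 0.0]
force: [-0.5, 0.3, -1.6]
opening: 0.023
gripper_force: 59.3
```

Call:
play_rows:
  rows:
    - {"slide":[0,0,0.5],"delta_rot":[0,0,0],"hand":1}
    - {"slide":[0,0,0.5],"delta_rot":[0,0,0],"hand":1}
    - {"slide":[0,0,0.2],"delta_rot":[0,0,0],"hand":1}
    - {"slide":[0,0,0.1],"delta_rot":[0,0,0],"hand":1}
    - {"slide":[0,0,0],"delta_rot":[0,0,0],"hand":1}

```text
clock: 21.55
tcp_pos: [0.5144, 0.1882, 0.1374]
tcp_rot: [0.0, 0.769, 0.639, 0.0]
force: [-0.2, 0.0, -2.0]
opening: 0.0233
gripper_force: 59.0
```

Call:
play_rows:
  rows:
    - {"slide":[0,0,0],"delta_rot":[0,0,0],"hand":1}
    - {"slide":[0,0,0],"delta_rot":[0,0,0],"hand":1}
    - {"slide":[0,0,0],"delta_rot":[0,0,0],"hand":1}

```text
clock: 21.8
tcp_pos: [0.5145, 0.1885, 0.1379]
tcp_rot: [0.0, 0.769, 0.639, 0.001]
force: [-0.3, -1.0, -2.3]
opening: 0.0232
gripper_force: 59.0
```

```bash
python3 - <<'E'
from h import *
import pickle
im=grab("wrist"); pickle.dump(im,open("w9.pkl","wb")); s=bot.observe(); T=T_tool(s); print(T.round(4).tolist(), s["clock"],s["opening"])
t=np.array([.5141,.1881]); print("tool mm",(T[:2,:2].T@(t-T[:2,3])*1e3).round(2),"yaw",np.arctan2(T[1,1],T[0,1]).round(4))
# pack A in the mid bay, fitted as reference in this same view
from scipy.optimize import minimize
G=im["color"].max(2); M=cv2.morphologyEx((G<110).astype(np.uint8),cv2.MORPH_CLOSE,np.ones((5,5))).astype(np.float32)
q=proj(im,battpts(.5262,.253,-.184,.016)); u0,v0=q.min(0).astype(int)-8; u1,v1=q.max(0).astype(int)+4; print(u0,v0,u1,v1)
h=proj(im,np.array([[.027,.0,.0518]])@T[:3,:3].T+T[:3,3])[0]; v1=min(v1,int(h[1])-4); w=slice(max(v0,0),v1),slice(u0,u1)
def cost(p):
    S=sil(im,battpts(*p,.016))[w]; m=M[w]; return 1-np.minimum(S,m).sum()/np.maximum(S,m).sum()
p0=np.array([.5262,.253,-.184]); r=minimize(cost,p0,method="Nelder-Mead",options=dict(initial_simplex=[p0,p0+[.005,0,0],p0+[0,.005,0],p0+[0,0,.08]],xatol=1e-4,fatol=1e-4)); print(r.x.round(4),r.fun)
E
```

```text
[[0.1826, 0.9832, 0.0013, 0.5144], [0.9832, -0.1826, 0.0002, 0.1885], [0.0004, 0.0012, -1.0, 0.1378], [0.0, 0.0, 0.0, 1.0]] 21.85 0.023338102315887673
tool mm [-0.43 -0.21] yaw -0.1837
242 63 307 192
[ 0.5261  0.254  -0.1814] 0.14908891916275024
```

Call:
play_rows:
  rows:
    - {"slide":[-0.04,-0.01,0.25],"delta_rot":[0,0,0],"hand":1}
    - {"slide":[0,0,0.25],"delta_rot":[0,0,0],"hand":1}
    - {"slide":[0,0,0.25],"delta_rot":[0,0,0],"hand":1}
    - {"slide":[0,0,0.25],"delta_rot":[0,0,0],"hand":1}
    - {"slide":[0,0,0.25],"delta_rot":[0,0,0],"hand":1}

```text
clock: 22.27
tcp_pos: [0.5134, 0.1876, 0.1113]
tcp_rot: [-0.0, 0.769, 0.639, -0.0]
force: [-0.2, 0.6, -2.3]
opening: 0.0235
gripper_force: 59.1
```

Call:
play_rows:
  rows:
    - {"slide":[0,0,0.15],"delta_rot":[0,0,0],"hand":1}
    - {"slide":[0,0,0.15],"delta_rot":[0,0,0],"hand":1}
    - {"slide":[0,0,0.15],"delta_rot":[0,0,0],"hand":1}
    - {"slide":[0,0,0.15],"delta_rot":[0,0,0],"hand":1}
    - {"slide":[0,0,0.15],"delta_rot":[0,0,0],"hand":1}

```text
clock: 22.68
tcp_pos: [0.5138, 0.1876, 0.0969]
tcp_rot: [0.0, 0.769, 0.639, 0.0]
force: [0.8, -0.1, -2.2]
opening: 0.0232
gripper_force: 59.1
```

Call:
play_rows:
  rows:
    - {"slide":[0,0,0.15],"delta_rot":[0,0,0],"hand":1}
    - {"slide":[0,0,0.15],"delta_rot":[0,0,0],"hand":1}
    - {"slide":[0,0,0.15],"delta_rot":[0,0,0],"hand":1}
    - {"slide":[0,0,0.15],"delta_rot":[0,0,0],"hand":1}
    - {"slide":[0,0,0.15],"delta_rot":[0,0,0],"hand":1}

```text
clock: 23.1
tcp_pos: [0.5137, 0.1876, 0.0819]
tcp_rot: [0.0, 0.769, 0.639, 0.0]
force: [0.2, -0.2, -2.6]
opening: 0.0232
gripper_force: 59.1
```

Call:
play_rows:
  rows:
    - {"slide":[0,0,0.15],"delta_rot":[0,0,0],"hand":1}
    - {"slide":[0,0,0.15],"delta_rot":[0,0,0],"hand":1}
    - {"slide":[0,0,0.12],"delta_rot":[0,0,0],"hand":1}
    - {"slide":[0,0,0],"delta_rot":[0,0,0],"hand":1}

```text
clock: 23.43
tcp_pos: [0.5133, 0.1875, 0.0731]
tcp_rot: [-0.0, 0.769, 0.639, -0.0]
force: [-0.8, -0.2, -1.9]
opening: 0.0234
gripper_force: 59.1
```

Call:
play_rows:
  rows:
    - {"slide":[0,0,0.08],"delta_rot":[0,0,0],"hand":1}
    - {"slide":[0,0,0.08],"delta_rot":[0,0,0],"hand":1}
    - {"slide":[0,0,0.05],"delta_rot":[0,0,0],"hand":1}
    - {"slide":[0,0,0],"delta_rot":[0,0,0],"hand":1}

```text
clock: 23.77
tcp_pos: [0.5136, 0.1876, 0.0693]
tcp_rot: [-0.0, 0.769, 0.639, -0.0]
force: [-0.0, 0.4, -1.4]
opening: 0.0232
gripper_force: 59.1
```

Call:
play_rows:
  rows:
    - {"slide":[0,0,0.05],"delta_rot":[0,0,0],"hand":1}
    - {"slide":[0,0,0],"delta_rot":[0,0,0],"hand":1}

```text
clock: 23.93
tcp_pos: [0.5136, 0.1876, 0.0684]
tcp_rot: [-0.0, 0.769, 0.639, -0.0]
force: [-0.0, -0.8, -1.3]
opening: 0.0233
gripper_force: 59.1
```

Call:
play_rows:
  rows:
    - {"slide":[0,0,0.05],"delta_rot":[0,0,0],"hand":1}
    - {"slide":[0,0,0],"delta_rot":[0,0,0],"hand":1}

```text
clock: 24.1
tcp_pos: [0.5139, 0.1876, 0.0678]
tcp_rot: [0.0, 0.769, 0.639, 0.0]
force: [-0.3, -0.5, -0.8]
opening: 0.0232
gripper_force: 59.2
```

Call:
play_rows:
  rows:
    - {"slide":[0,0,0.03],"delta_rot":[0,0,0],"hand":1}
    - {"slide":[0,0,0],"delta_rot":[0,0,0],"hand":1}

```text
clock: 24.27
tcp_pos: [0.5139, 0.1876, 0.0677]
tcp_rot: [0.0, 0.769, 0.639, 0.0]
force: [-2.3, -0.4, 4.5]
opening: 0.0232
gripper_force: 60.0
```

Call:
play_rows:
  rows:
    - {"slide":[0,0,0],"delta_rot":[0,0,0],"hand":0.1}
    - {"slide":[0,0,0],"delta_rot":[0,0,0],"hand":0.1}
    - {"slide":[0,0,0],"delta_rot":[0,0,0],"hand":0.1}
    - {"slide":[0,0,0],"delta_rot":[0,0,0],"hand":0.1}
    - {"slide":[0,0,0],"delta_rot":[0,0,0],"hand":0.1}

```text
clock: 24.68
tcp_pos: [0.5137, 0.1876, 0.0668]
tcp_rot: [-0.0, 0.769, 0.639, -0.0]
force: [0.6, -0.9, 0.4]
opening: 0.0384
gripper_force: 0.0
```

Call:
play_rows:
  rows:
    - {"slide":[0,0,-0.5],"delta_rot":[0,0,0],"hand":0.1}
    - {"slide":[0,0,-0.7],"delta_rot":[0,0,0],"hand":0.1}
    - {"slide":[0,0,-1],"delta_rot":[0,0,0],"hand":0.1}
    - {"slide":[0,0,-1],"delta_rot":[0,0,0],"hand":0.1}
    - {"slide":[0,0,-1],"delta_rot":[0,0,0],"hand":0.1}

```text
clock: 25.1
tcp_pos: [0.5136, 0.1876, 0.1524]
tcp_rot: [0.0, 0.769, 0.639, 0.0]
force: [0.3, 0.1, -0.0]
opening: 0.0387
gripper_force: 0.0
```

Call:
play_rows:
  rows:
    - {"slide":[0,0,-1],"delta_rot":[0,0,0],"hand":0.1}
    - {"slide":[-0.8,0.15,0],"delta_rot":[0,0,0],"hand":1}
    - {"slide":[-0.8,0.15,0],"delta_rot":[0,0,0],"hand":1}
    - {"slide":[-0.8,0.15,0],"delta_rot":[0,0,0],"hand":1}
    - {"slide":[-0.8,0.15,0],"delta_rot":[0,0,0],"hand":1}

```text
clock: 25.52
tcp_pos: [0.5138, 0.122, 0.1719]
tcp_rot: [0.0, 0.769, 0.639, 0.0]
force: [0.8, 0.3, -0.4]
opening: -0.0
gripper_force: 0.0
```

Call:
play_rows:
  rows:
    - {"slide":[-0.98,0.15,0],"delta_rot":[0,0,0],"hand":1}
    - {"slide":[0,0,0.5],"delta_rot":[0,0,0],"hand":1}
    - {"slide":[0,0,0.5],"delta_rot":[0,0,0],"hand":1}
    - {"slide":[0,0,0.5],"delta_rot":[0,0,0],"hand":1}
    - {"slide":[0,0,0],"delta_rot":[0,0,0],"hand":1}

```text
clock: 25.93
tcp_pos: [0.5113, 0.1034, 0.1383]
tcp_rot: [-0.002, 0.769, 0.639, -0.002]
force: [-0.2, 0.0, 1.0]
opening: 0.0002
gripper_force: 0.0
```

Call:
play_rows:
  rows:
    - {"slide":[0,0,0],"delta_rot":[0,0,0],"hand":1}
    - {"slide":[0,0,0],"delta_rot":[0,0,0],"hand":1}

```text
clock: 26.1
tcp_pos: [0.5131, 0.1034, 0.1407]
tcp_rot: [-0.0, 0.769, 0.64, -0.0]
force: [0.9, -0.0, 0.1]
opening: -0.0001
gripper_force: 0.0
```

```bash
python3 - <<'E'
from h import *
import pickle
im=grab("wrist"); pickle.dump(im,open("w10.pkl","wb")); s=bot.observe(); T=T_tool(s); print(T.round(4).tolist(), s["clock"],s["opening"],s["force"])
print("tool mm to press point",(T[:2,:2].T@(np.array([.5135,.1028])-T[:2,3])*1e3).round(2))
# both placed packs: predicted home silhouette vs dark mask, and vs 8 mm too high
G=im["color"].max(2); M=cv2.morphologyEx((G<110).astype(np.uint8),cv2.MORPH_CLOSE,np.ones((5,5))).astype(np.float32)
for n,c in(("A",(.5262,.253,-.184)),("B",(.5140,.188,-.184))):
    for z in(.012,.016,.020,.024): print(n,z,[a if np.isscalar(a) else a.round(4) for a in fitbatt([im],c,z,[M],60)])
E
```

```text
[[0.1819, 0.9833, 0.0002, 0.5133], [0.9833, -0.1819, 0.0001, 0.1033], [0.0002, 0.0002, -1.0, 0.141], [0.0, 0.0, 0.0, 1.0]] 26.15 -2.0427188711937955e-05 [-0.01042129  0.88762655  1.04784904]
tool mm to press point [-0.49  0.28]
A 0.012 [array([ 0.5279,  0.2523, -0.2989]), np.float64(0.07985717058181763)]
A 0.016 [array([ 0.5278,  0.2528, -0.2849]), np.float64(0.07896941900253296)]
A 0.02 [array([ 0.5274,  0.2531, -0.2561]), np.float64(0.0772237777709961)]
A 0.024 [array([ 0.5263,  0.2525, -0.1711]), np.float64(0.07714247703552246)]
B 0.012 [array([ 0.5139,  0.1889, -0.1842]), np.float64(0.16634690761566162)]
B 0.016 [array([ 0.5147,  0.1893, -0.1723]), np.float64(0.1557050347328186)]
B 0.02 [array([ 0.5153,  0.1898, -0.178 ]), np.float64(0.14713823795318604)]
B 0.024 [array([ 0.516 ,  0.1904, -0.174 ]), np.float64(0.14141809940338135)]
```

Call:
play_rows:
  rows:
    - {"slide":[-0.02,0.01,0.7],"delta_rot":[0,0,0],"hand":1}
    - {"slide":[0,0,0.7],"delta_rot":[0,0,0],"hand":1}
    - {"slide":[0,0,0.7],"delta_rot":[0,0,0],"hand":1}
    - {"slide":[0,0,0.7],"delta_rot":[0,0,0],"hand":1}
    - {"slide":[0,0,0.5],"delta_rot":[0,0,0],"hand":1}

```text
clock: 26.57
tcp_pos: [0.5132, 0.1026, 0.0743]
tcp_rot: [-0.0, 0.769, 0.639, -0.0]
force: [0.2, -0.8, 1.2]
opening: 0.0
gripper_force: 0.0
```

Call:
play_rows:
  rows:
    - {"slide":[0,0,0.1],"delta_rot":[0,0,0],"hand":1}
    - {"slide":[0,0,0.1],"delta_rot":[0,0,0],"hand":1}
    - {"slide":[0,0,0.1],"delta_rot":[0,0,0],"hand":1}
    - {"slide":[0,0,0],"delta_rot":[0,0,0],"hand":1}

```text
clock: 26.9
tcp_pos: [0.5137, 0.1023, 0.0693]
tcp_rot: [0.0, 0.769, 0.639, 0.0]
force: [0.9, -0.1, -0.2]
opening: -0.0002
gripper_force: 0.0
```

Call:
play_rows:
  rows:
    - {"slide":[0,0,0.1],"delta_rot":[0,0,0],"hand":1}
    - {"slide":[0,0,0.1],"delta_rot":[0,0,0],"hand":1}
    - {"slide":[0,0,0],"delta_rot":[0,0,0],"hand":1}

```text
clock: 27.15
tcp_pos: [0.5133, 0.1022, 0.0649]
tcp_rot: [0.0, 0.769, 0.639, 0.0]
force: [-1.0, -0.7, -0.1]
opening: 0.0
gripper_force: 0.0
```

Call:
play_rows:
  rows:
    - {"slide":[0,0,0.1],"delta_rot":[0,0,0],"hand":1}
    - {"slide":[0,0,0.1],"delta_rot":[0,0,0],"hand":1}
    - {"slide":[0,0,0],"delta_rot":[0,0,0],"hand":1}

```text
clock: 27.4
tcp_pos: [0.5143, 0.1021, 0.0612]
tcp_rot: [0.001, 0.769, 0.639, 0.001]
force: [2.2, -0.0, 2.7]
opening: -0.0001
gripper_force: 1.0
```

Call:
play_rows:
  rows:
    - {"slide":[0,0,0.1],"delta_rot":[0,0,0],"hand":1}
    - {"slide":[0,0,0.05],"delta_rot":[0,0,0],"hand":1}
    - {"slide":[0,0,0],"delta_rot":[0,0,0],"hand":1}

```text
clock: 27.65
tcp_pos: [0.5145, 0.1021, 0.0589]
tcp_rot: [0.001, 0.769, 0.639, 0.001]
force: [1.3, -1.1, 8.0]
opening: 0.0002
gripper_force: 4.1
```

Call:
play_rows:
  rows:
    - {"slide":[0,0,0.04],"delta_rot":[0,0,0],"hand":1}
    - {"slide":[0,0,0],"delta_rot":[0,0,0],"hand":1}

```text
clock: 27.82
tcp_pos: [0.5146, 0.1021, 0.0588]
tcp_rot: [0.001, 0.769, 0.639, 0.001]
force: [0.0, -0.8, 14.4]
opening: -0.0001
gripper_force: 7.1
```

Call:
play_rows:
  rows:
    - {"slide":[0,0,-0.3],"delta_rot":[0,0,0],"hand":1}
    - {"slide":[0,0,-0.7],"delta_rot":[0,0,0],"hand":1}
    - {"slide":[0,0,-1],"delta_rot":[0,0,0],"hand":1}
    - {"slide":[0,0,-1],"delta_rot":[0,0,0],"hand":1}
    - {"slide":[0,0,-1],"delta_rot":[0,0,0],"hand":1}

```text
clock: 28.23
tcp_pos: [0.5119, 0.1024, 0.1371]
tcp_rot: [-0.001, 0.769, 0.639, -0.001]
force: [0.4, -0.2, -0.7]
opening: 0.0002
gripper_force: 0.0
```

Call:
play_rows:
  rows:
    - {"slide":[0,0,-1],"delta_rot":[0,0,0],"hand":1}
    - {"slide":[0,0,-1],"delta_rot":[0,0,0],"hand":1}
    - {"slide":[0,0,-1],"delta_rot":[0,0,0],"hand":1}
    - {"slide":[0,0,-1],"delta_rot":[0,0,0],"hand":-1}
    - {"slide":[0,0,-1],"delta_rot":[0,0,0],"hand":-1}

```text
clock: 28.65
tcp_pos: [0.5121, 0.1025, 0.2373]
tcp_rot: [-0.001, 0.769, 0.639, -0.001]
force: [0.2, -0.3, 0.2]
opening: 0.023
gripper_force: 0.0
```

Call:
play_rows:
  rows:
    - {"slide":[1,-0.3,-0.4],"delta_rot":[0,0,0],"hand":-1}
    - {"slide":[1,-0.3,0],"delta_rot":[0,0,0],"hand":-1}
    - {"slide":[1,-0.2,0],"delta_rot":[0,0,0],"hand":-1}
    - {"slide":[0,0,0],"delta_rot":[0,0,0],"hand":-1}
    - {"slide":[0,0,0],"delta_rot":[0,0,0],"hand":-1}

```text
clock: 29.07
tcp_pos: [0.5075, 0.1649, 0.2444]
tcp_rot: [-0.001, 0.768, 0.64, -0.001]
force: [-0.1, -0.6, 0.4]
opening: 0.0835
gripper_force: 0.0
```

Call:
play_rows:
  rows:
    - {"slide":[0,0,0],"delta_rot":[0,0,0],"hand":-1}
    - {"slide":[0,0,0],"delta_rot":[0,0,0],"hand":-1}

```text
clock: 29.23
tcp_pos: [0.5082, 0.1635, 0.2446]
tcp_rot: [-0.0, 0.769, 0.639, -0.001]
force: [0.3, -0.3, 0.4]
opening: 0.0855
gripper_force: 0.0
```

```bash
python3 - <<'E'
from h import *
import pickle
w6=pickle.load(open("w6.pkl","rb")); im=grab("wrist"); pickle.dump(im,open("w11.pkl","wb")); s=bot.observe(); print(s["tcp_pos"],s["clock"],s["force"])
y=-.184; E=np.array([[np.cos(y),np.sin(y)],[-np.sin(y),np.cos(y)]])
X=np.arange(-24,25,3)/1e3
for n,i in(("before",w6),("after",im)):
    G=cv2.cvtColor(i["color"],cv2.COLOR_BGR2GRAY).astype(np.float32)
    for oy in(-.006,0,.006):
        W=np.array([np.r_[E.T@np.array([.471+a,.195+oy]),.058] for a in X]); q=proj(i,W).astype(np.float32)
        print(n,oy,cv2.remap(G,q[None,:,0],q[None,:,1],cv2.INTER_LINEAR)[0].astype(int).tolist())
M=cv2.morphologyEx((im["color"].max(2)<110).astype(np.uint8),cv2.MORPH_CLOSE,np.ones((5,5))).astype(np.float32)
from scipy.optimize import minimize
for n,c in(("A",(.5262,.253,-.184)),("B",(.5140,.188,-.184))):
    q=proj(im,battpts(*c,.016)); a,b=q.min(0).astype(int)-3,q.max(0).astype(int)+4; w=slice(max(a[1],0),b[1]),slice(a[0],b[0])
    for z in(.016,.026):
        def cost(p):
            S=sil(im,battpts(*p,z))[w]; return 1-np.minimum(S,M[w]).sum()/np.maximum(S,M[w]).sum()
        r=minimize(cost,c,method="Nelder-Mead",options=dict(initial_simplex=np.array(c)+np.array([[0,0,0],[.004,0,0],[0,.004,0],[0,0,.06]]))); print(n,z,r.x.round(4),round(r.fun,4))
E
```

```text
[0.5083476  0.16340972 0.24475973] 29.2833 [-0.61620029 -0.18691096 -0.08655663]
before -0.006 [174, 43, 43, 44, 44, 44, 44, 44, 23, 16, 15, 21, 93, 14, 20, 21, 156]
before 0 [202, 44, 40, 46, 46, 45, 44, 44, 12, 15, 14, 21, 88, 12, 21, 20, 157]
before 0.006 [212, 44, 38, 46, 46, 47, 42, 25, 16, 14, 14, 15, 14, 15, 22, 17, 157]
after -0.006 [186, 44, 26, 27, 27, 29, 27, 26, 21, 25, 23, 23, 131, 24, 24, 19, 160]
after 0 [211, 44, 22, 27, 26, 26, 28, 16, 20, 24, 24, 22, 142, 24, 25, 21, 160]
after 0.006 [221, 46, 23, 26, 26, 27, 22, 15, 19, 25, 22, 25, 20, 23, 26, 20, 160]
A 0.016 [ 0.5261  0.2551 -0.1775] 0.1411
A 0.026 [ 0.5261  0.2546 -0.1731] 0.1206
B 0.016 [ 0.5148  0.187  -0.2315] 0.1823
B 0.026 [ 0.5146  0.1887 -0.1745] 0.1406
```

The rocker's shading has swapped: the front half is now tilted and darker (44→27), and the rear half is level and lighter (15→24). Both packs touched the floor at the expected height, so I'm handing in.

```bash
python3 -c "
from plant import bot
print(bot.hand_in())"
```

```text
the job is handed in; nothing more can be done
None
```

The job is handed in (no verdict was returned): both flat batteries were lowered into the empty bays until they touched the floor, contacts to the rear, then the charger was switched on, by about 29 s; I viewed 12 pictures, over the limit of 10, so I did the last checks from image numbers and forces only.

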